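Fetch the vial block from behind the reagents

TASK

Clear the tall bottle, the jar and the flask out of the grey storage tray and stand all three in the steel side tray; then fetch the aluminium vial block that was behind them and set it flat in the middle of the hot plate's round top, and finally put the three containers back, each where it stood before. Keep the containers upright and do not disturb the measuring cylinder or the stack of dishes; at the end everything is released and at rest.

Things in the scene. Friction and masses are not known exactly. Their poses are not given: they have to be found in the camera images.
- tall_bottle: Loose white plastic bottle with a grey cap, 135 mm high, 0.18 kg: round body 52 mm in diameter up to 98 mm, then a shoulder and a cap 30 mm in diameter from 112 to 135 mm. Origin: centre of its underside; z up along it. It may be gripped round the body, from 50 to 98 mm high. Its place at the start is the place to which it must return.
- jar: Loose squat amber glass jar with a black lid, 104 mm high, 0.25 kg: round body 60 mm in diameter up to 70 mm, lid 54 mm in diameter from 78 to 104 mm. Origin: centre of its underside; z up. It may be gripped round the lid (screwed on firmly). Its place at the start is the place to which it must return.
- flask: Loose conical glass flask with a black rubber stopper and a blank paper label, 140 mm high, 0.20 kg: base 68 mm in diameter, tapering to a straight round neck 26 mm in diameter from 80 to 122 mm; stopper up to 32 mm in diameter from 122 to 140 mm (fixed in the neck). Origin: centre of its underside; z up. It may be gripped round the neck. Its place at the start is the place to which it must return.
- block: Loose aluminium vial block, plain metal with two rows of five dark holes on top, 44 mm (its x) by 110 mm (its y) by 45 mm high, 0.45 kg. Origin: centre of its underside; z up. It stands in the storage tray behind the row of three containers (on the tray's +x side), 4 to 24 mm from them, and can only be gripped across its 44 mm width.
- rack: Fixed grey plastic storage tray, 190 mm (x) by 260 mm (y), floor 6 mm thick, rim 16 mm high and 6 mm thick. Origin: centre of its underside, on the table; z up. The three containers stand in a row along its y, about 75 mm apart, at about x = -35 mm in its frame, in any order; the block stands at about x = +30 mm, its length along the tray's y.
- side_tray: Fixed empty steel tray, the side area for the containers, 270 mm (x) by 130 mm (y), floor 6 mm thick, rim 16 mm high and 6 mm thick. Origin: centre of its underside, on the table; z up. It is to the left or to the right of the storage tray.
- hotplate: Fixed laboratory hot plate (cold), white housing 160 mm (x) by 180 mm (y), with a dark round top 156 mm in diameter, flat, its upper face 105 mm above the table. Origin: centre of its underside, on the table, straight below the middle of the round top; z up. On the other side of the storage tray from the side tray.
- cylinder: Bystander: loose white measuring cylinder 164 mm high with a foot 66 mm in diameter, on the table beyond the storage tray. Origin: centre of its underside. Leave alone.
- dishes: Bystander: loose stack of two flat clear dishes, 90 mm in diameter and 27 mm high, on the table beyond the storage tray. Origin: centre of its underside. Leave alone.

How it is judged:
By the outcome, as a careful person would: the job done as asked, in the order asked, and still so for the second after the job is handed in, with the robot touching nothing.
It also fails if it takes over 147 s, if anything falls off the work surface, if the arm or the gripper's body presses on something with over 40 N, if the wrist force passes 120 N, or if a joint passes its speed limit or range.

ROBOT

A 7-joint arm with a two-finger parallel gripper is mounted at the origin on the work surface. World frame = base frame: x ahead of the robot, y to its left, z up, the work surface at z = 0. Lengths are in m, angles in rad, forces in N, time in s.
With the tool pointing down it reaches from about 0.4 to 0.85 m from the base axis. Payload 10.4 kg.
Tool frame: the origin (TCP) lies at the very end of the fingers, on their centre line; the grasp point (between the pads) lies 19 mm behind it; y points along the fingers, x is the direction in which the jaws open and shut, and the axes are right-handed (so a half turn about y gives the same grasp; the last joint's range is limited). The gripper opens to 87 mm and grips with 3 to 60 N. Pads are 19 mm wide; open, the fingers measure 117 mm over their backs; the gripper's body (75 mm by 190 mm) begins 51 mm behind the grasp point.
Start: joints at [-1.283, 0.332, -0.065, 1.46, 0.022, 1.35, -0.088], TCP at [0.191, 0.595, 0.223] pointing down, gripper open.
Joint ranges: [-2.6, 2.6], [-0.5, 2.12], [-1.47, 1.34], [0.16, 2.42], [-1.27, 4.41], [0.06, 2.06], [-2.6, 2.6]. Speed limits (rad/s): [2.22, 2.22, 2.79, 2.79, 3.14, 3.14, 3.14].

INTERFACE

Orientations are given as a unit quaternion [x, y, z, w].
In Python, from bench import readout, vision, r gives the robot as it stands.
- The arm moves only by the tool arm_command, never from a script. Its argument "targets" is a list that holds one entry, the list of rows, each a list of 6 numbers: the shift along the tool's x, y, z in m, then the turn, a rotation vector about the tool's x, y, z in degrees. A call has 1 to 12 rows; each row shifts and turns the commanded pose from where the row before left it, along the tool's axes as they then stand; what a row does not reach is not made up. A row lasts 1/12 s, in which the tool goes at most 41.7 mm and 7.16 degrees, less where a joint would pass 70% of its speed; a pose out of reach is approached as far as the arm can. A call is refused whole if a number of a shift passes 0.0417 or a number of a turn 7.16, either way. A call with a gripper value outside its range is refused whole. "hand" is the opening, from 0 (shut) to 1 (fully open), set as the call begins (left out, the last holds). The fingers move at their own pace and stop on an object; "grip_force" is the grip in N (left out, the last holds). Time passes only in rows, so rows that do not move let the fingers close. It gives the time, the measured TCP pose, the force and the opening at its end, in the units of the state.
- readout.read_state(): the state, without advancing time (a new reading comes with each control period).
- vision.camera(name): name is "scene" or "top" or "wrist"; returns a dict with "pixels" (480x640x3 uint8, blue, green, red), "fovy" (degrees; the focal length in pixels is half the picture's height over the tangent of half this angle, whatever the lens; pixels are square), "cx", "cy" (the principal point, pixels), "R" (3x3) and "t" (3): a world point X has camera coordinates R X + t; the wrist camera has in their place "mount" (4x4, takes a point from camera to tool coordinates, whose origin is the TCP and whose axes are the tool frame's). Camera axes: x right, y down, z forward; pixel columns grow to the right and rows downward; lengths in m; the calibration is good to about 2 mm. A picture is of the moment at which its call begins: read the wrist's pose just before it. There is no depth.
- r.close_job(): hands the job in, once; it reports no verdict.
The state is a dict: "time": time; "joint_positions": joint angles; "joint_vel": joint speeds; "joint_torque": joint torques, N m; "ee_pos": TCP position; "eef_rot": TCP orientation; "ft_force": force on the tool from outside, world axes, zero at the start; "torque": the same for the moment, N m; "width": finger opening in m.
Only numpy, scipy, OpenCV 4.12 (cv2) and the standard library are available. Lean on these libraries where they do the work, as an engineer would, in place of code of your own. Each camera call takes 0.05 s, during which the arm holds its last target.

## Working session

There is one attempt and no reset: what is moved stays moved. The work goes in short steps, Python scripts to look and compute and a tool call to move; the robot and the scene stay as the last step left them, time stands still between calls to the robot, and variables do not carry over. Pictures are saved under pics/ and viewed, and the job is handed in when it is done.

Besides the shell and the picture viewer there is one more tool, called by a JSON object that holds its "op" and its "data", one argument or row to a line. arm_command: Moves the arm, as the interface text tells. Its arguments: {"type":"object","properties":{"targets":{"type":"array","items":{"type":"array","items":{"type":"array","items":{"type":"number"}}}},"hand":{"type":"number"},"grip_force":{"type":"number"}},"required":["targets"]}

```bash
ls; mkdir -p pics; python3 - <<'E'
from bench import readout, vision, r
import cv2,numpy as np
s=readout.read_state()
for k,v in s.items(): print(k,np.round(v,4))
for n in ["scene","top","wrist"]:
    c=vision.camera(n); cv2.imwrite(f"pics/{n}0.png",c["pixels"])
    print(n,{k:np.round(v,4).tolist() for k,v in c.items() if k!="pixels"})
E
```

```text
pics
time 0.0
joint_positions [-1.2826  0.3328 -0.0647  1.461   0.0216  1.3499 -0.0885]
joint_vel [ 0.0022 -0.0004  0.0013 -0.0003  0.0013  0.0003 -0.0004]
joint_torque [-1.00000e-04 -6.23258e+01  2.45000e-02 -3.89902e+01 -6.12000e-02
  3.97000e-02  1.00000e-04]
ee_pos [0.191  0.5947 0.2218]
eef_rot [ 0.5717  0.4162 -0.417  -0.571 ]
ft_force [0.3702 0.2938 0.2683]
torque [-0.0215  0.0131 -0.0284]
width 0.0873
scene {'fovy': 52.5491, 'cx': 320.8048, 'cy': 244.0614, 'R': [[0.2379, 0.9713, 0.005], [0.5503, -0.1305, -0.8247], [-0.8004, 0.1989, -0.5656]], 't': [-0.149, -0.2814, 1.584]}
top {'fovy': 53.1031, 'cx': 316.5331, 'cy': 239.6462, 'R': [[-0.0197, -0.9998, 0.0042], [-0.9844, 0.0187, -0.175], [0.1749, -0.0075, -0.9846]], 't': [0.0076, 0.6166, 1.0157]}
wrist {'fovy': 66.5264, 'cx': 323.053, 'cy': 236.8135, 'mount': [[1.0, 0.0002, -0.0, -0.0006], [0.0001, -0.2448, 0.9696, -0.1622], [0.0001, -0.9696, -0.2448, 0.0666], [0.0, 0.0, 0.0, 1.0]]}
```

View pics/scene0.png

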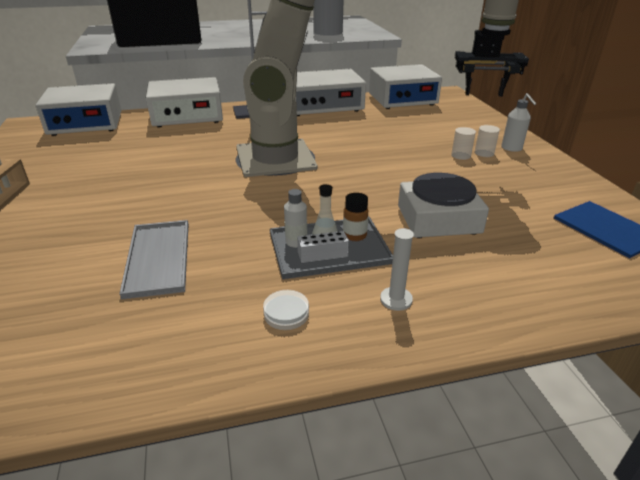

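View pics/top0.png

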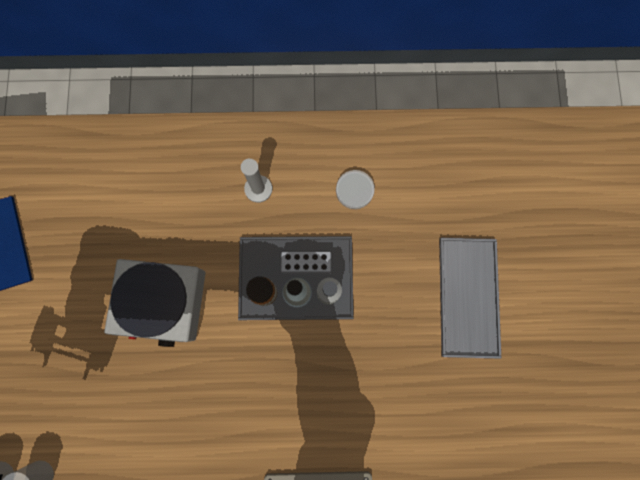

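View pics/wrist0.png

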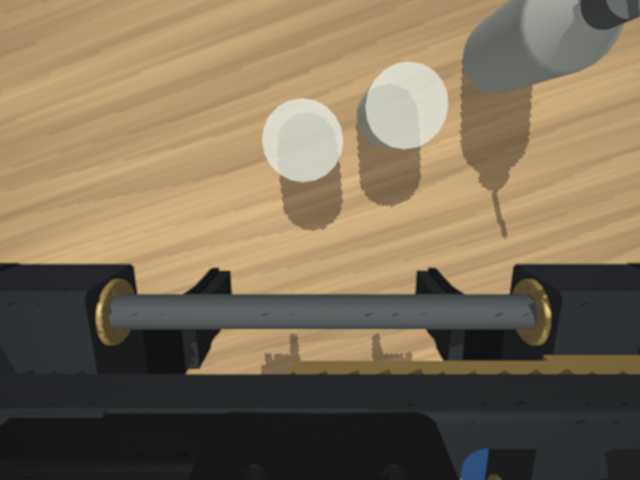

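The top view shows the tray (240–353, 236–319) with jar (260,290), flask (295,288) and bottle (329,290), and the block at (306,261). The side tray is to the right at (470,297), and the hot plate to the left at (149,299).

```bash
cat > h.py <<'E'
from bench import readout, vision, r
import cv2,numpy as np
from scipy.spatial.transform import Rotation as Ro
np.set_printoptions(suppress=True,precision=4)
def cam(n):
    s=readout.read_state(); c=vision.camera(n)
    f=240/np.tan(np.radians(c["fovy"])/2); K=np.array([[f,0,c["cx"]],[0,f,c["cy"]],[0,0,1]])
    if n=="wrist":
        M=np.array(c["mount"]); T=np.eye(4);T[:3,:3]=Ro.from_quat(s["eef_rot"]).as_matrix();T[:3,3]=s["ee_pos"]
        W=np.linalg.inv(T@M); R,t=W[:3,:3],W[:3,3]
    else: R,t=np.array(c["R"]),np.array(c["t"])
    return dict(img=c["pixels"].copy(),K=K,R=R,t=t,s=s)
def back(c,uv,z):
    d=c["R"].T@np.linalg.inv(c["K"])@np.array([uv[0],uv[1],1.0]); o=-c["R"].T@c["t"]
    return o+d*(z-o[2])/d[2]
def proj(c,X):
    p=np.atleast_2d(X)@c["R"].T+c["t"]; p=p@c["K"].T; return p[:,:2]/p[:,2:]
def circ(c,x,y,z,rad,col=(0,255,0)):
    a=np.linspace(0,2*np.pi,40); P=np.c_[x+rad*np.cos(a),y+rad*np.sin(a),0*a+z]
    cv2.polylines(c["img"],[np.round(proj(c,P)*16).astype(np.int32)],True,col,1,cv2.LINE_AA,4)
def box(c,x,y,z,sx,sy,yaw=0,col=(0,255,0)):
    co,si=np.cos(yaw),np.sin(yaw)
    P=[[x+co*a-si*b,y+si*a+co*b,z] for a,b in [(sx/2,sy/2),(-sx/2,sy/2),(-sx/2,-sy/2),(sx/2,-sy/2)]]
    cv2.polylines(c["img"],[np.round(proj(c,P)*16).astype(np.int32)],True,col,1,cv2.LINE_AA,4)
def show(c,name,x0=0,y0=0,x1=640,y1=480,k=1):
    cv2.imwrite(f"pics/{name}.png",cv2.resize(c["img"][y0:y1,x0:x1],None,fx=k,fy=k,interpolation=cv2.INTER_CUBIC))
E
python3 - <<'E'
from h import *
c=cam("top")
show(c,"t1",90,150,370,360,2.8); show(c,"t2",400,210,540,380,3)
def P(n,u,v,z): print(n,back(c,(u,v),z))
P("jar lid",260,290,.110);P("flask",295,288,.146);P("bottle",329,290,.141);P("block",306,261,.051)
P("hot",149,299.5,.105);P("side",470,297,.016);P("cyl",258,188,0);P("dish",355,189,.027)
for q in [(240,236),(353,236),(353,319),(240,319)]:P("rack",*q,.016)
for q in [(441,237),(496,237),(500,356),(443,356)]:P("side",*q,.016)
E
```

```text
jar lid [0.5031 0.1152 0.11  ]
flask [0.5031 0.0413 0.146 ]
bottle [ 0.4981 -0.0266  0.141 ]
block [0.5696 0.02   0.051 ]
hot [0.4883 0.3456 0.105 ]
side [ 0.485  -0.3494  0.016 ]
cyl [0.7541 0.1325 0.    ]
dish [ 0.7396 -0.0965  0.027 ]
rack [0.6354 0.172  0.016 ]
rack [ 0.6304 -0.0891  0.016 ]
rack [ 0.4411 -0.0829  0.016 ]
rack [0.4461 0.1705 0.016 ]
side [ 0.6242 -0.2927  0.016 ]
side [ 0.6218 -0.4201  0.016 ]
side [ 0.3538 -0.4061  0.016 ]
side [ 0.3563 -0.2797  0.016 ]
```

View pics/t1.png

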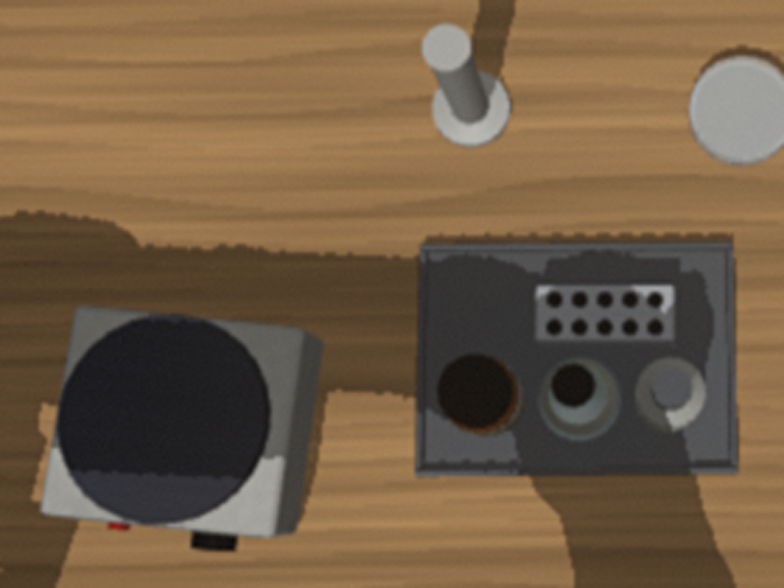

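View pics/t2.png

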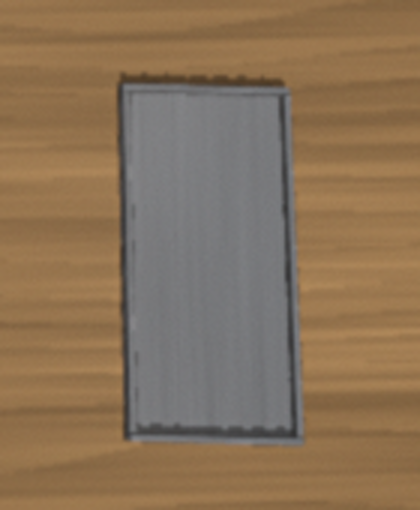

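```bash
cat >> h.py <<'E'
def plan(tx,ty,tz,yaw=None,n=None):
    """yaw: world angle of tool x. prints world deltas in tool axes and number of rows"""
    s=readout.read_state(); R=Ro.from_quat(s["eef_rot"]).as_matrix(); p=np.array(s["ee_pos"])
    print("t",round(s["time"],2),"pos",p,"w",round(s["width"],4),"q",np.round(s["joint_positions"],2),"F",np.round(s["ft_force"],1))
    cur=np.arctan2(R[1,0],R[0,0]); yaw=cur if yaw is None else np.radians(yaw)
    x=np.array([np.cos(yaw),np.sin(yaw),0]);y=np.array([0,0,-1.]);z=np.cross(x,y)
    Rt=np.c_[x,y,z]
    rv=np.degrees(Ro.from_matrix(R.T@Rt).as_rotvec())
    d=np.array([tx,ty,tz])-p
    print("yaw now",round(np.degrees(cur),2),"rot needed (tool)",rv)
    print("shift, current axes",R.T@d,"  target axes",Rt.T@d)
E
python3 - <<'E'
from h import *
plan(.5,.04,.32,0); print(Ro.from_quat(readout.read_state()["eef_rot"]).as_matrix()); plan(.5,.04,.32,-180)
E
```

```text
t 0.2 pos [0.1911 0.5948 0.2221] w 0.0871 q [-1.28  0.33 -0.06  1.46  0.02  1.35 -0.09] F [ 0.2 -0.5 -0.2]
yaw now 72.19 rot needed (tool) [ 0.0304 72.1908 -0.0406]
shift, current axes [-0.4338 -0.0976 -0.4638]   target axes [ 0.3089 -0.0979 -0.5548]
[[ 0.3058 -0.0002 -0.9521]
 [ 0.9521 -0.0008  0.3058]
 [-0.0008 -1.     -0.    ]]
t 0.2 pos [0.1911 0.5948 0.2221] w 0.0871 q [-1.28  0.33 -0.06  1.46  0.02  1.35 -0.09] F [ 0.2 -0.5 -0.2]
yaw now 72.19 rot needed (tool) [  -0.0442 -107.8092   -0.0331]
shift, current axes [-0.4338 -0.0976 -0.4638]   target axes [-0.3089 -0.0979  0.5548]
```

{"op": "arm_command", "data": {
  "targets": [
    [[0,-0.009,0,0,6.563,0],[0,-0.009,0,0,6.563,0],[0,-0.009,0,0,6.563,0],[0,-0.009,0,0,6.563,0],[0,-0.009,0,0,6.563,0],[0,-0.009,0,0,6.563,0],[0,-0.009,0,0,6.563,0],[0,-0.009,0,0,6.563,0],[0,-0.009,0,0,6.563,0],[0,-0.009,0,0,6.563,0],[0,-0.009,0,0,6.563,0]]
  ],
  "hand": 1
}}

```text
time: 1.12
ee_pos: [0.191, 0.595, 0.3218]
eef_rot: [0.707, -0.002, 0.002, -0.707]
ft_force: [0.6, -1.0, -0.3]
width: 0.0872
```

{"op": "arm_command", "data": {
  "targets": [
    [[0.017,0,-0.036,0,0,0],[0.017,0,-0.036,0,0,0],[0.017,0,-0.036,0,0,0],[0.017,0,-0.036,0,0,0],[0.017,0,-0.036,0,0,0],[0.017,0,-0.036,0,0,0],[0.017,0,-0.036,0,0,0],[0.017,0,-0.036,0,0,0],[0.017,0,-0.036,0,0,0]]
  ]
}}

```text
time: 1.87
ee_pos: [0.3445, 0.2691, 0.3215]
eef_rot: [-0.707, 0.0, 0.0, 0.707]
ft_force: [1.4, 0.3, 0.4]
width: 0.0867
```

{"op": "arm_command", "data": {
  "targets": [
    [[0.017,0,-0.036,0,0,0],[0.017,0,-0.036,0,0,0],[0.017,0,-0.036,0,0,0],[0.017,0,-0.036,0,0,0],[0.017,0,-0.036,0,0,0],[0.017,0,-0.036,0,0,0],[0.017,0,-0.036,0,0,0],[0.017,0,-0.036,0,0,0],[0.017,0,-0.036,0,0,0],[0,0,0,0,0,0],[0,0,0,0,0,0]]
  ]
}}

```text
time: 2.78
ee_pos: [0.4973, -0.0552, 0.3214]
eef_rot: [0.707, -0.002, 0.002, -0.707]
ft_force: [0.0, 0.0, 0.9]
width: 0.0869
```

```bash
python3 - <<'E'
from h import *
plan(.5,-.03,.32,0)
c=cam("wrist"); show(c,"w1")
np.save("w1.npy",c,allow_pickle=True)
E
```

```text
t 2.78 pos [ 0.4973 -0.0552  0.3214] w 0.0869 q [-0.85 -0.02  0.86  1.65  0.02  1.5   0.01] F [0.  0.  0.9]
yaw now -0.27 rot needed (tool) [ 0.0579 -0.2726 -0.0185]
shift, current axes [0.0026 0.0014 0.0253]   target axes [0.0027 0.0014 0.0252]
```

View pics/w1.png

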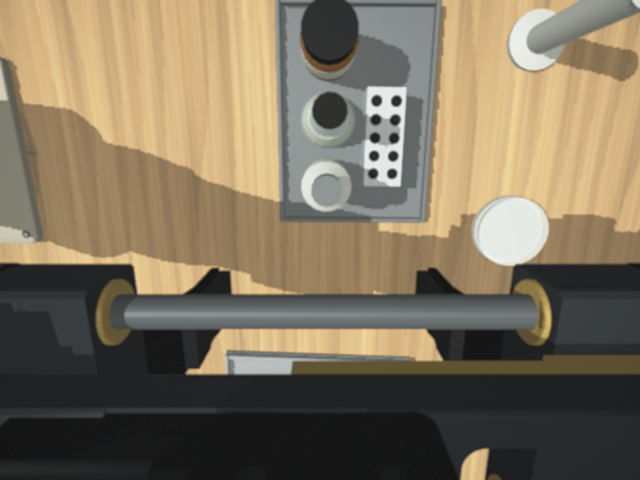

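Wrist view: jar lid (329,30), stopper (329,110), bottle cap (326,188), block spanning (364–406, 87–187).

```bash
cat > mdl.py <<'E'
from h import *
def draw(c,J,F,B,K,hp=None):
    if J is not None: circ(c,*J,.110,.027);circ(c,*J,.006,.030,(0,0,255))
    if F is not None: circ(c,*F,.146,.016);circ(c,*F,.006,.034,(0,0,255))
    if B is not None: circ(c,*B,.141,.015);circ(c,*B,.104,.026,(0,0,255))
    if K is not None: box(c,*K[:2],.051,.044,.110,K[2]);box(c,*K[:2],.006,.044,.110,K[2],(0,0,255))
    if hp is not None: circ(c,*hp,.105,.078)
E
python3 - <<'E'
from mdl import *
w=np.load("w1.npy",allow_pickle=True).item()
for n,u,v,z in [("jar",329,29.5,.11),("flask",329.5,110,.146),("bottle",326,189,.141)]: print(n,back(w,(u,v),z))
for q in [(366,87),(406,88),(401,187),(363.5,186)]: print("blk",back(w,q,.051))
for q in [(277,1),(441,0),(427,222),(280,220)]: print("rack",back(w,q,.016))
J=(.503,.113);F=(.503,.0405);B=(.498,-.028);K=(.569,.02,-.03)
draw(w,J,F,B,K);show(w,"w1o",250,0,470,240,2.5)
c=cam("top");draw(c,J,F,B,K,(.488,.3455));show(c,"t1o",90,190,370,360,2.8)
E
```

```text
jar [0.5031 0.113  0.11  ]
flask [0.503  0.0397 0.146 ]
bottle [ 0.4998 -0.0299  0.141 ]
blk [0.5448 0.0716 0.051 ]
blk [0.5891 0.0704 0.051 ]
blk [ 0.5888 -0.0387  0.051 ]
blk [ 0.5445 -0.0374  0.051 ]
rack [0.4456 0.168  0.016 ]
rack [0.6313 0.1681 0.016 ]
rack [ 0.6322 -0.0885  0.016 ]
rack [ 0.4405 -0.085   0.016 ]
```

View pics/w1o.png

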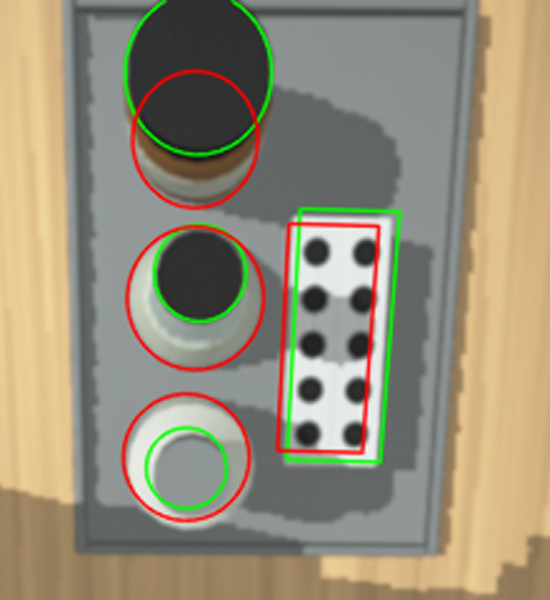

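View pics/t1o.png

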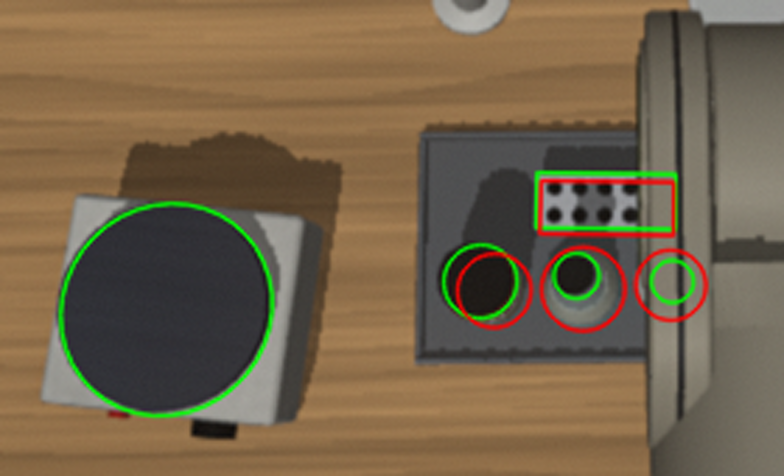

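{"op": "arm_command", "data": {
  "targets": [
    [[0.0022,0.01,0.0257,0,-0.27,0],[0,0.035,0,0,0,0],[0,0.035,0,0,0,0],[0,0.035,0,0,0,0],[0,0.035,0,0,0,0],[0,0.035,0,0,0,0],[0,0.025,0,0,0,0],[0,0.018,0,0,0,0],[0,0.012,0,0,0,0],[0,0.0044,0,0,0,0],[0,0,0,0,0,0],[0,0,0,0,0,0]]
  ]
}}

```text
time: 3.88
ee_pos: [0.4999, -0.0268, 0.078]
eef_rot: [-0.707, -0.002, 0.002, 0.707]
ft_force: [0.3, -0.6, 0.3]
width: 0.0868
```

```bash
python3 - <<'E'
from h import *
plan(.4995,-.0295,.077,0)
c=cam("wrist");show(c,"w2")
E
```

```text
t 3.88 pos [ 0.4999 -0.0268  0.078 ] w 0.0868 q [-0.78  0.25  0.83  1.99 -0.22  0.99  0.17] F [ 0.3 -0.6  0.3]
yaw now 0.3 rot needed (tool) [-0.03    0.3037  0.0575]
shift, current axes [-0.0004  0.001  -0.0027]   target axes [-0.0004  0.001  -0.0027]
```

View pics/w2.png

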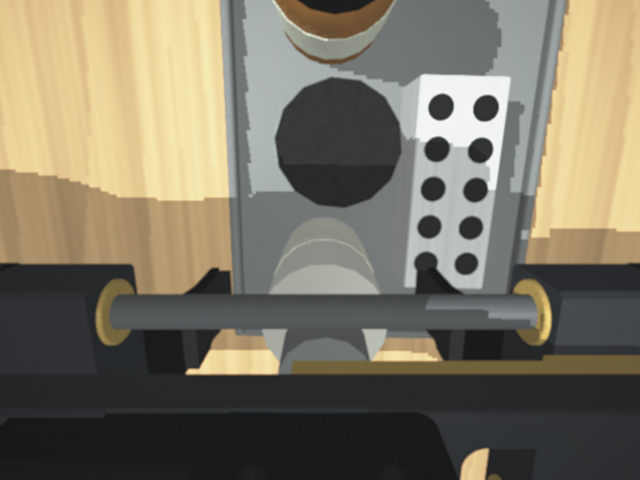

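{"op": "arm_command", "data": {
  "targets": [
    [[0,0.001,-0.002,0,0,0],[0,0,0,0,0,0],[0,0,0,0,0,0],[0,0,0,0,0,0],[0,0,0,0,0,0],[0,0,0,0,0,0],[0,0,0,0,0,0],[0,0,0,0,0,0],[0,0,0,0,0,0]]
  ],
  "hand": 0,
  "grip_force": 20
}}

```text
time: 4.68
ee_pos: [0.4995, -0.0292, 0.0762]
eef_rot: [-0.707, -0.002, 0.002, 0.707]
ft_force: [0.5, -0.0, 0.6]
width: 0.0514
```

```bash
python3 - <<'E'
from h import *
for i in range(3): plan(.4995,-.0295,.077,0)
c=cam("wrist");show(c,"w3")
E
```

```text
t 4.68 pos [ 0.4995 -0.0292  0.0762] w 0.0514 q [-0.77  0.26  0.83  1.99 -0.23  0.99  0.17] F [ 0.5 -0.   0.6]
yaw now 0.27 rot needed (tool) [-0.0041  0.2716  0.0133]
shift, current axes [ 0.     -0.0008 -0.0003]   target axes [ 0.     -0.0008 -0.0003]
t 4.68 pos [ 0.4995 -0.0292  0.0762] w 0.0514 q [-0.77  0.26  0.83  1.99 -0.23  0.99  0.17] F [ 0.5 -0.   0.6]
yaw now 0.27 rot needed (tool) [-0.0041  0.2716  0.0133]
shift, current axes [ 0.     -0.0008 -0.0003]   target axes [ 0.     -0.0008 -0.0003]
t 4.68 pos [ 0.4995 -0.0292  0.0762] w 0.0514 q [-0.77  0.26  0.83  1.99 -0.23  0.99  0.17] F [ 0.5 -0.   0.6]
yaw now 0.27 rot needed (tool) [-0.0041  0.2716  0.0133]
shift, current axes [ 0.     -0.0008 -0.0003]   target axes [ 0.     -0.0008 -0.0003]
```

View pics/w3.png

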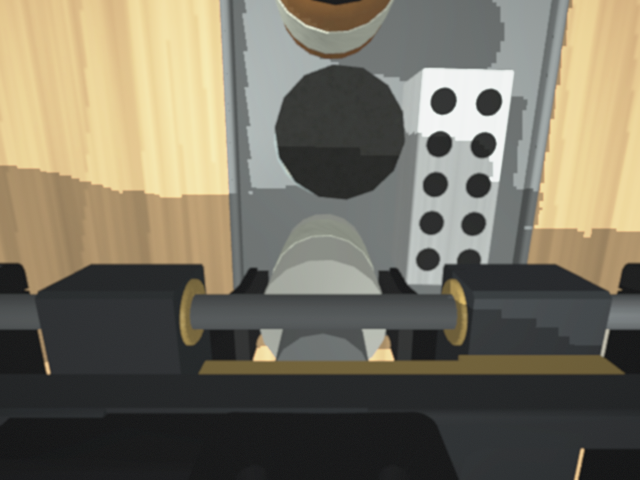

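{"op": "arm_command", "data": {
  "targets": [
    [[0,-0.015,0,0,0,0],[0,-0.03,0,0,0,0],[0,-0.035,0,0,0,0],[0,-0.035,0,0,0,0],[-0.004,-0.005,-0.014,0,0,0],[-0.009,0,-0.03,0,0,0],[-0.0105,0,-0.035,0,0,0],[-0.0105,0,-0.035,0,0,0],[-0.0105,0,-0.035,0,0,0],[-0.0105,0,-0.035,0,0,0],[-0.0105,0,-0.035,0,0,0],[-0.0105,0,-0.035,0,0,0]]
  ]
}}

```text
time: 5.73
ee_pos: [0.4234, -0.2851, 0.1959]
eef_rot: [-0.707, -0.002, 0.002, 0.707]
ft_force: [1.2, -0.6, -1.7]
width: 0.0516
```

{"op": "arm_command", "data": {
  "targets": [
    [[-0.01,0,-0.034,0,0,0],[-0.0065,0,-0.022,0,0,0],[-0.002,0,-0.007,0,0,0],[0,0,0,0,6.93,0],[0,0,0,0,6.93,0],[0,0,0,0,6.93,0],[0,0,0,0,6.93,0],[0,0,0,0,6.93,0],[0,0,0,0,6.93,0],[0,0,0,0,6.93,0],[0,0,0,0,6.93,0],[0,0,0,0,6.93,0]]
  ]
}}

```text
time: 6.73
ee_pos: [0.4064, -0.3458, 0.1955]
eef_rot: [-0.605, 0.367, -0.366, 0.605]
ft_force: [-0.4, 0.3, -1.2]
width: 0.0517
```

{"op": "arm_command", "data": {
  "targets": [
    [[0,0,0,0,6.93,0],[0,0,0,0,6.93,0],[0,0,0,0,6.93,0],[0,0,0,0,6.93,0],[0,0,0,0,0,0]]
  ]
}}

```text
time: 7.15
ee_pos: [0.4064, -0.3459, 0.1956]
eef_rot: [-0.499, 0.501, -0.5, 0.5]
ft_force: [0.4, -0.9, -2.4]
width: 0.0512
```

```bash
python3 - <<'E'
from h import *
plan(.405,-.346,.077,-90)
c=cam("wrist");show(c,"w4")
c=cam("top");show(c,"t4")
E
```

```text
t 7.15 pos [ 0.4064 -0.3459  0.1956] w 0.0512 q [-0.46  0.35  1.31  1.79 -0.35  1.28 -0.63] F [ 0.4 -0.9 -2.4]
yaw now -90.12 rot needed (tool) [ 0.0367 -0.1203 -0.0481]
shift, current axes [ 0.0002  0.1186 -0.0013]   target axes [ 0.0001  0.1186 -0.0014]
```

View pics/w4.png

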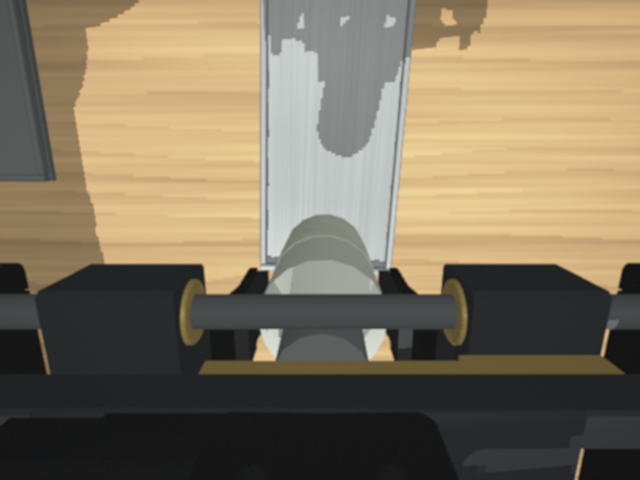

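View pics/t4.png

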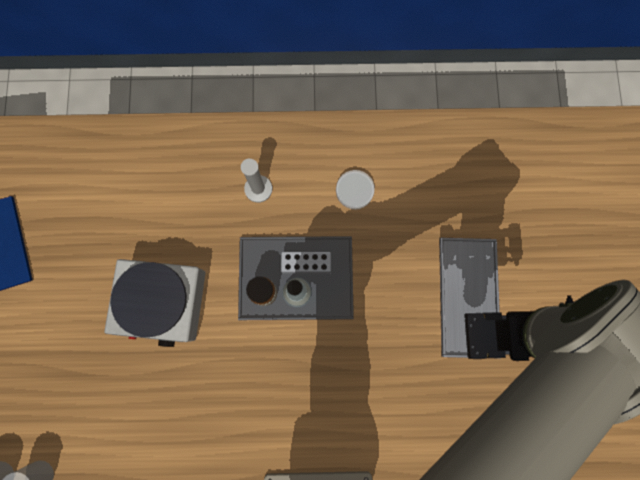

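{"op": "arm_command", "data": {
  "targets": [
    [[0,0.015,0,0,0,0],[0,0.025,0,0,0,0],[0,0.025,0,0,0,0],[0,0.02,0,0,0,0],[0,0.012,0,0,0,0],[0,0.008,0,0,0,0]]
  ]
}}

```text
time: 7.75
ee_pos: [0.4059, -0.3461, 0.0898]
eef_rot: [0.502, -0.499, 0.498, -0.501]
ft_force: [0.4, 0.0, -1.4]
width: 0.0513
```

```bash
python3 - <<'E'
from h import *
plan(.405,-.346,.077,-90)
E
```

```text
t 7.75 pos [ 0.4059 -0.3461  0.0898] w 0.0513 q [-0.32  0.47  1.16  1.9  -0.49  1.09 -0.53] F [ 0.4  0.  -1.4]
yaw now -89.66 rot needed (tool) [ 0.0824  0.3377 -0.0519]
shift, current axes [-0.0001  0.0128 -0.0008]   target axes [-0.0001  0.0128 -0.0009]
```

{"op": "arm_command", "data": {
  "targets": [
    [[0,0.006,0,0,0,0],[0,0.004,0,0,0,0],[0,0.002,0,0,0,0],[0,0.001,0,0,0,0],[0,0,0,0,0,0],[0,0,0,0,0,0]]
  ]
}}

```text
time: 8.25
ee_pos: [0.4066, -0.3468, 0.0786]
eef_rot: [-0.501, 0.499, -0.499, 0.501]
ft_force: [0.3, 1.0, -1.8]
width: 0.0516
```

```bash
python3 - <<'E'
from h import *
plan(.405,-.346,.077,-90)
E
```

```text
t 8.25 pos [ 0.4066 -0.3468  0.0786] w 0.0516 q [-0.3   0.49  1.14  1.91 -0.51  1.07 -0.52] F [ 0.3  1.  -1.8]
yaw now -89.81 rot needed (tool) [-0.039   0.1935  0.0097]
shift, current axes [-0.0008  0.0016 -0.0016]   target axes [-0.0008  0.0016 -0.0016]
```

{"op": "arm_command", "data": {
  "targets": [
    [[0,0.0012,0,0,0,0],[0,0.001,0,0,0,0],[0,0,0,0,0,0]]
  ]
}}

```text
time: 8.5
ee_pos: [0.4066, -0.3468, 0.0762]
eef_rot: [-0.501, 0.499, -0.499, 0.501]
ft_force: [0.3, 0.0, 1.8]
width: 0.0517
```

{"op": "arm_command", "data": {
  "targets": [
    [[0,0,0,0,0,0],[0,0,0,0,0,0],[0,0,0,0,0,0],[0,0,0,0,0,0],[0,0,0,0,0,0],[0,0,0,0,0,0],[0,0,0,0,0,0]]
  ],
  "hand": 1
}}

```text
time: 9.08
ee_pos: [0.4063, -0.3466, 0.0759]
eef_rot: [-0.501, 0.499, -0.499, 0.501]
ft_force: [1.0, -0.3, -0.3]
width: 0.085
```

{"op": "arm_command", "data": {
  "targets": [
    [[0,-0.02,0,0,0,0],[0,-0.035,0,0,0,0],[0,-0.035,0,0,0,0],[0,-0.006,0,0,-6.92,0],[0,-0.006,0,0,-6.92,0],[0,-0.006,0,0,-6.92,0],[0,-0.006,0,0,-6.92,0],[0,-0.006,0,0,-6.92,0],[0,-0.006,0,0,-6.92,0],[0,-0.006,0,0,-6.92,0],[0,-0.006,0,0,-6.92,0],[0,-0.006,0,0,-6.92,0]]
  ]
}}

```text
time: 10.08
ee_pos: [0.4062, -0.3467, 0.2202]
eef_rot: [-0.687, 0.166, -0.166, 0.687]
ft_force: [0.0, -0.0, -0.8]
width: 0.0867
```

{"op": "arm_command", "data": {
  "targets": [
    [[0,-0.006,0,0,-6.92,0],[0,-0.006,0,0,-6.92,0],[0,-0.006,0,0,-6.92,0],[0,-0.006,0,0,-6.92,0],[0.0088,0,0.0352,0,0,0],[0.0088,0,0.0352,0,0,0],[0.0088,0,0.0352,0,0,0],[0.0088,0,0.0352,0,0,0],[0.0088,0,0.0352,0,0,0],[0.0088,0,0.0352,0,0,0],[0.0088,0,0.0352,0,0,0],[0.0088,0,0.0352,0,0,0]]
  ]
}}

```text
time: 11.08
ee_pos: [0.4761, -0.0632, 0.2441]
eef_rot: [-0.707, -0.001, 0.001, 0.707]
ft_force: [1.0, -0.4, 0.6]
width: 0.087
```

```bash
python3 - <<'E'
from h import *
plan(.503,.040,.245,0)
E
```

```text
t 11.08 pos [ 0.4761 -0.0632  0.2441] w 0.087 q [-0.66 -0.04  0.69  1.83  0.03  1.34  0.03] F [ 1.  -0.4  0.6]
yaw now 0.12 rot needed (tool) [-0.0474  0.1241  0.0332]
shift, current axes [ 0.0272 -0.0008  0.1031]   target axes [ 0.0269 -0.0009  0.1032]
```

```bash
python3 - <<'E'
from mdl import *
w=cam("wrist"); draw(w,(.503,.1135),(.503,.040),None,(.5668,.0185,0));show(w,"w5")
c=cam("top");draw(c,(.503,.1135),(.503,.040),(.406,-.3465),(.5668,.0185,0),(.488,.3465));show(c,"t5",90,190,530,380,1.8)
E
```

```text
(no output)
```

View pics/w5.png

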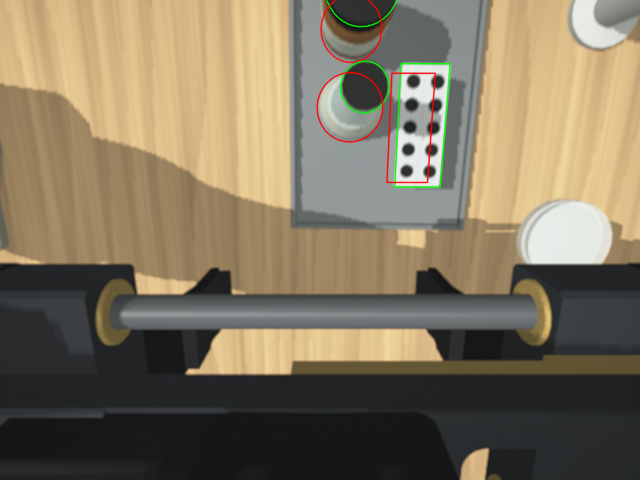

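View pics/t5.png

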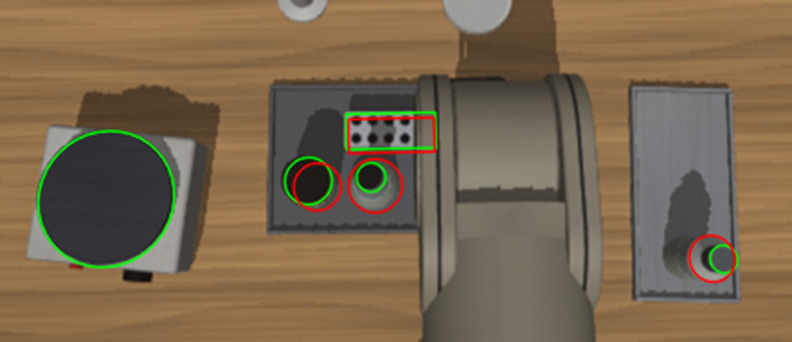

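Overlays agree with the estimates; the bottle stands in the side tray. On to the flask.

{"op": "arm_command", "data": {
  "targets": [
    [[0.0067,0,0.0258,0,0,0],[0.0067,0,0.0258,0,0,0],[0.0067,0,0.0258,0,0,0],[0.0067,0,0.0258,0,0,0],[0,0.025,0,0,0,0],[0,0.035,0,0,0,0],[0,0.035,0,0,0,0],[0,0.03,0,0,0,0],[0,0.018,0,0,0,0],[0,0.01,0,0,0,0],[0,0.003,0,0,0,0],[0,0,0,0,0,0]]
  ]
}}

```text
time: 12.18
ee_pos: [0.5027, 0.038, 0.088]
eef_rot: [0.707, 0.001, -0.001, -0.707]
ft_force: [-0.2, 0.1, -0.3]
width: 0.0868
```

```bash
python3 - <<'E'
from h import *
plan(.503,.040,.088,0)
c=cam("wrist");show(c,"w6")
E
```

```text
t 12.18 pos [0.5027 0.038  0.088 ] w 0.0868 q [-0.71  0.21  0.61  1.96 -0.14  1.01 -0.04] F [-0.2  0.1 -0.3]
yaw now 0.12 rot needed (tool) [ 0.0183  0.1184 -0.0137]
shift, current axes [0.0003 0.     0.002 ]   target axes [0.0003 0.     0.002 ]
```

View pics/w6.png

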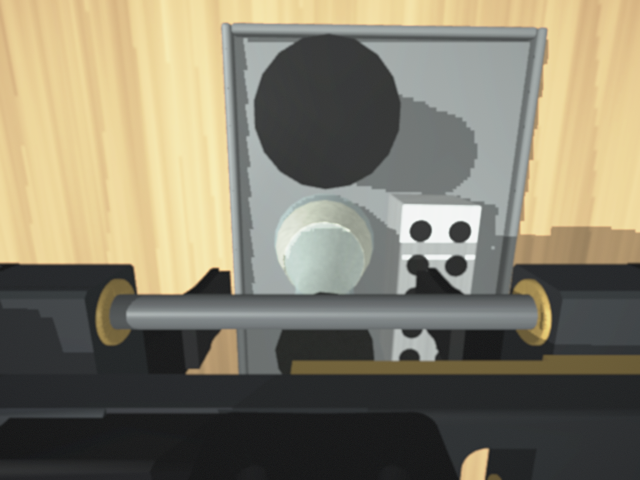

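{"op": "arm_command", "data": {
  "targets": [
    [[0,0,0.002,0,0,0],[0,0,0,0,0,0],[0,0,0,0,0,0],[0,0,0,0,0,0],[0,0,0,0,0,0],[0,0,0,0,0,0],[0,0,0,0,0,0],[0,0,0,0,0,0],[0,0,0,0,0,0],[0,0,0,0,0,0],[0,0,0,0,0,0],[0,0,0,0,0,0]]
  ],
  "hand": 0,
  "grip_force": 22
}}

```text
time: 13.23
ee_pos: [0.5027, 0.0404, 0.088]
eef_rot: [-0.707, -0.001, 0.001, 0.707]
ft_force: [0.8, 0.2, 0.5]
width: 0.0278
```

```bash
python3 - <<'E'
from h import *
plan(.488,-.350,.21,0)
E
```

```text
t 13.23 pos [0.5027 0.0404 0.088 ] w 0.0278 q [-0.71  0.21  0.6   1.96 -0.14  1.01 -0.04] F [0.8 0.2 0.5]
yaw now 0.14 rot needed (tool) [-0.006   0.1393  0.0175]
shift, current axes [-0.0156 -0.1221 -0.3903]   target axes [-0.0147 -0.122  -0.3904]
```

{"op": "arm_command", "data": {
  "targets": [
    [[0,0,0,0,0,0],[0,-0.015,0,0,0,0],[0,-0.03,0,0,0,0],[0,-0.035,0,0,0,0],[0,-0.035,0,0,0,0],[0,-0.007,-0.018,0,0,0],[-0.0014,0,-0.035,0,0,0],[-0.0014,0,-0.037,0,0,0],[-0.0014,0,-0.037,0,0,0],[-0.0014,0,-0.037,0,0,0],[-0.0014,0,-0.037,0,0,0],[-0.0014,0,-0.037,0,0,0]]
  ]
}}

```text
time: 14.23
ee_pos: [0.494, -0.1992, 0.2097]
eef_rot: [-0.707, -0.001, 0.001, 0.707]
ft_force: [0.4, -0.4, -3.2]
width: 0.0277
```

{"op": "arm_command", "data": {
  "targets": [
    [[-0.0014,0,-0.037,0,0,0],[-0.0014,0,-0.037,0,0,0],[-0.0014,0,-0.037,0,0,0],[-0.001,0,-0.028,0,0,0],[0,0,-0.0134,0,0,0],[0,0,0,0,6.93,0],[0,0,0,0,6.93,0],[0,0,0,0,6.93,0],[0,0,0,0,6.93,0],[0,0,0,0,6.93,0],[0,0,0,0,6.93,0],[0,0,0,0,6.93,0]]
  ]
}}

```text
time: 15.23
ee_pos: [0.4897, -0.3497, 0.2093]
eef_rot: [-0.644, 0.292, -0.291, 0.644]
ft_force: [-1.1, -0.3, -2.3]
width: 0.028
```

{"op": "arm_command", "data": {
  "targets": [
    [[0,0,0,0,6.93,0],[0,0,0,0,6.93,0],[0,0,0,0,6.93,0],[0,0,0,0,6.93,0],[0,0,0,0,6.93,0],[0,0,0,0,6.93,0],[0,0,0,0,0,0]]
  ]
}}

```text
time: 15.82
ee_pos: [0.4898, -0.3496, 0.2092]
eef_rot: [-0.499, 0.502, -0.501, 0.499]
ft_force: [-0.2, -0.3, -2.8]
width: 0.028
```

```bash
python3 - <<'E'
from h import *
plan(.490,-.350,.088,-90)
c=cam("wrist");show(c,"w7")
E
```

```text
t 15.82 pos [ 0.4898 -0.3496  0.2092] w 0.028 q [-0.33  0.53  1.22  1.59 -0.51  1.38 -0.63] F [-0.2 -0.3 -2.8]
yaw now -90.26 rot needed (tool) [ 0.0798 -0.2576 -0.0242]
shift, current axes [0.0005 0.1212 0.0003]   target axes [0.0004 0.1212 0.0002]
```

View pics/w7.png

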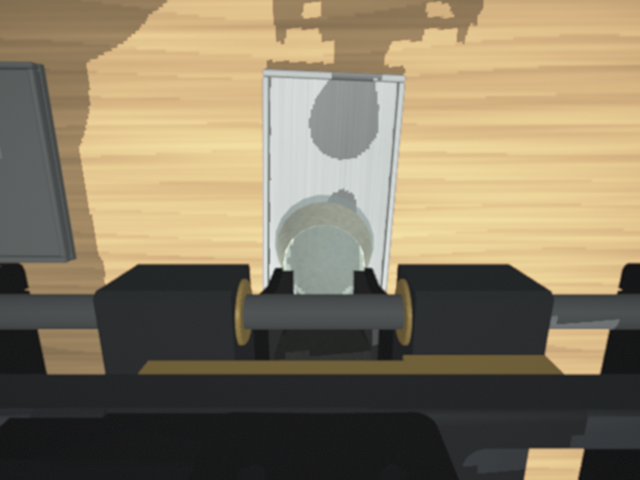

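{"op": "arm_command", "data": {
  "targets": [
    [[0,0.015,0,0,0,0],[0,0.028,0,0,0,0],[0,0.028,0,0,0,0],[0,0.022,0,0,0,0],[0,0.013,0,0,0,0],[0,0.007,0,0,0,0],[0,0.004,0,0,0,0],[0,0.002,0,0,0,0],[0,0,0,0,0,0],[0,0,0,0,0,0]]
  ]
}}

```text
time: 16.7
ee_pos: [0.4904, -0.3505, 0.0919]
eef_rot: [-0.5, 0.499, -0.5, 0.5]
ft_force: [0.9, 0.5, -1.3]
width: 0.0279
```

```bash
python3 - <<'E'
from h import *
plan(.490,-.350,.088,-90)
E
```

```text
t 16.7 pos [ 0.4904 -0.3505  0.0919] w 0.0279 q [-0.26  0.64  1.1   1.72 -0.61  1.18 -0.56] F [ 0.9  0.5 -1.3]
yaw now -89.92 rot needed (tool) [-0.0682  0.0776  0.0336]
shift, current axes [-0.0005  0.0039 -0.0004]   target axes [-0.0005  0.0039 -0.0004]
```

{"op": "arm_command", "data": {
  "targets": [
    [[0,0.0015,0,0,0,0],[0,0.0015,0,0,0,0],[0,0.001,0,0,0,0],[0,0,0,0,0,0]]
  ]
}}

```text
time: 17.03
ee_pos: [0.4913, -0.3507, 0.0882]
eef_rot: [-0.5, 0.499, -0.501, 0.501]
ft_force: [2.2, -0.4, 7.0]
width: 0.0282
```

{"op": "arm_command", "data": {
  "targets": [
    [[0,0,0,0,0,0],[0,0,0,0,0,0],[0,0,0,0,0,0],[0,0,0,0,0,0],[0,0,0,0,0,0],[0,0,0,0,0,0],[0,0,0,0,0,0],[0,0,0,0,0,0]]
  ],
  "hand": 1
}}

```text
time: 17.7
ee_pos: [0.4899, -0.35, 0.0869]
eef_rot: [-0.5, 0.5, -0.5, 0.5]
ft_force: [-0.1, 0.3, -0.5]
width: 0.0735
```

{"op": "arm_command", "data": {
  "targets": [
    [[0,-0.02,0,0,0,0],[0,-0.035,0,0,0,0],[0,-0.035,0,0,0,0],[0,-0.005,0,0,-6.93,0],[0,-0.005,0,0,-6.93,0],[0,-0.005,0,0,-6.93,0],[0,-0.005,0,0,-6.93,0],[0,-0.005,0,0,-6.93,0],[0,-0.005,0,0,-6.93,0],[0,-0.005,0,0,-6.93,0],[0,-0.005,0,0,-6.93,0],[0,-0.005,0,0,-6.93,0]]
  ]
}}

```text
time: 18.7
ee_pos: [0.4898, -0.3501, 0.2222]
eef_rot: [-0.687, 0.167, -0.167, 0.687]
ft_force: [-0.7, 0.5, 0.2]
width: 0.0871
```

{"op": "arm_command", "data": {
  "targets": [
    [[0,-0.005,0,0,-6.93,0],[0,-0.005,0,0,-6.93,0],[0,-0.005,0,0,-6.93,0],[0,-0.005,0,0,-6.93,0],[0.0011,0,0.0386,0,0,0],[0.0011,0,0.0386,0,0,0],[0.0011,0,0.0386,0,0,0],[0.0011,0,0.0386,0,0,0],[0.0011,0,0.0386,0,0,0],[0.0011,0,0.0386,0,0,0],[0.0011,0,0.0386,0,0,0],[0.0011,0,0.0386,0,0,0]]
  ]
}}

```text
time: 19.7
ee_pos: [0.4976, -0.0395, 0.2422]
eef_rot: [-0.707, -0.001, 0.0, 0.707]
ft_force: [1.3, 0.6, 0.3]
width: 0.0869
```

{"op": "arm_command", "data": {
  "targets": [
    [[0.0011,0,0.0386,0,0,0],[0.0011,0,0.0386,0,0,0],[0.0011,0,0.02,0,0,0],[0,0,0,0,0,0],[0,0,0,0,0,0]]
  ]
}}

```text
time: 20.12
ee_pos: [0.5009, 0.0567, 0.2418]
eef_rot: [0.707, 0.002, -0.002, -0.707]
ft_force: [-0.3, -1.5, 0.2]
width: 0.087
```

```bash
python3 - <<'E'
from mdl import *
plan(.503,.1135,.078,0)
w=cam("wrist"); draw(w,(.503,.1135),None,None,(.5668,.0185,0));show(w,"w8")
E
```

```text
t 20.12 pos [0.5009 0.0567 0.2418] w 0.087 q [-0.8   0.04  0.62  1.77 -0.02  1.34 -0.17] F [-0.3 -1.5  0.2]
yaw now 0.26 rot needed (tool) [ 0.0216  0.2632 -0.0168]
shift, current axes [0.0024 0.1637 0.0568]   target axes [0.0021 0.1638 0.0568]
```

View pics/w8.png

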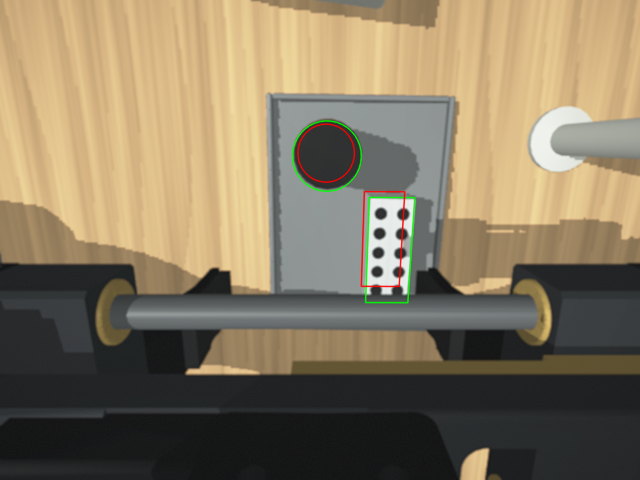

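{"op": "arm_command", "data": {
  "targets": [
    [[0.001,0,0.0285,0,0,0],[0.001,0,0.0285,0,0,0],[0,0.025,0,0,0,0],[0,0.035,0,0,0,0],[0,0.035,0,0,0,0],[0,0.033,0,0,0,0],[0,0.02,0,0,0,0],[0,0.011,0,0,0,0],[0,0.005,0,0,0,0],[0,0,0,0,0,0],[0,0,0,0,0,0]]
  ]
}}

```text
time: 21.08
ee_pos: [0.5038, 0.1127, 0.0791]
eef_rot: [-0.707, -0.001, 0.0, 0.707]
ft_force: [0.2, -0.7, 0.1]
width: 0.0866
```

```bash
python3 - <<'E'
from h import *
plan(.503,.1135,.078,0)
E
```

```text
t 21.08 pos [0.5038 0.1127 0.0791] w 0.0866 q [-0.8   0.25  0.56  1.94 -0.15  1.   -0.17] F [ 0.2 -0.7  0.1]
yaw now 0.09 rot needed (tool) [-0.0368  0.0908  0.0903]
shift, current axes [-0.0008  0.0011  0.0008]   target axes [-0.0008  0.0011  0.0008]
```

{"op": "arm_command", "data": {
  "targets": [
    [[-0.0005,0.0011,0.0008,0,0,0],[0,0,0,0,0,0],[0,0,0,0,0,0],[0,0,0,0,0,0],[0,0,0,0,0,0],[0,0,0,0,0,0],[0,0,0,0,0,0],[0,0,0,0,0,0],[0,0,0,0,0,0]]
  ],
  "hand": 0,
  "grip_force": 28
}}

```text
time: 21.83
ee_pos: [0.5029, 0.1138, 0.0772]
eef_rot: [-0.707, -0.001, 0.0, 0.707]
ft_force: [1.9, -0.2, 2.0]
width: 0.0553
```

```bash
python3 - <<'E'
from h import *
plan(.572,-.354,.2,0)
c=cam("wrist");show(c,"w9")
E
```

```text
t 21.83 pos [0.5029 0.1138 0.0772] w 0.0553 q [-0.81  0.25  0.56  1.94 -0.16  0.99 -0.17] F [ 1.9 -0.2  2. ]
yaw now 0.13 rot needed (tool) [-0.0171  0.1349  0.0597]
shift, current axes [ 0.0681 -0.1229 -0.468 ]   target axes [ 0.0691 -0.1228 -0.4678]
```

View pics/w9.png

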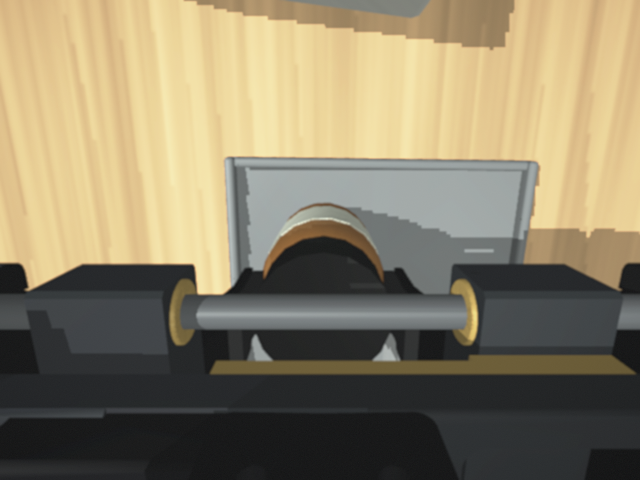

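{"op": "arm_command", "data": {
  "targets": [
    [[0,-0.015,0,0,0,0],[0,-0.03,0,0,0,0],[0,-0.035,0,0,0,0],[0,-0.035,0,0,0,0],[0.004,-0.008,-0.018,0,0,0],[0.008,0,-0.036,0,0,0],[0.008,0,-0.036,0,0,0],[0.008,0,-0.036,0,0,0],[0.008,0,-0.036,0,0,0],[0.008,0,-0.036,0,0,0],[0.008,0,-0.036,0,0,0],[0.008,0,-0.036,0,0,0]]
  ]
}}

```text
time: 22.88
ee_pos: [0.5624, -0.1574, 0.1991]
eef_rot: [-0.707, -0.0, 0.002, 0.707]
ft_force: [0.6, -0.1, -1.8]
width: 0.0557
```

{"op": "arm_command", "data": {
  "targets": [
    [[0.007,0,-0.036,0,0,0],[0.002,0,-0.036,0,0,0],[0,0,-0.036,0,0,0],[0,0,-0.036,0,0,0],[0,0,-0.034,0,0,0],[0,0,-0.015,0,0,0],[0,0,-0.005,0,6.93,0],[0,0,0,0,6.93,0],[0,0,0,0,6.93,0],[0,0,0,0,6.93,0],[0,0,0,0,6.93,0],[0,0,0,0,6.93,0]]
  ]
}}

```text
time: 23.88
ee_pos: [0.572, -0.3534, 0.1987]
eef_rot: [-0.66, 0.253, -0.251, 0.661]
ft_force: [0.5, -0.2, -2.1]
width: 0.0555
```

{"op": "arm_command", "data": {
  "targets": [
    [[0,0,0,0,6.93,0],[0,0,0,0,6.93,0],[0,0,0,0,6.93,0],[0,0,0,0,6.93,0],[0,0,0,0,6.93,0],[0,0,0,0,6.93,0],[0,0,0,0,6.93,0],[0,0,0,0,0,0]]
  ]
}}

```text
time: 24.55
ee_pos: [0.5722, -0.3533, 0.1986]
eef_rot: [-0.499, 0.502, -0.5, 0.499]
ft_force: [-0.9, 0.5, -3.1]
width: 0.0556
```

```bash
python3 - <<'E'
from h import *
plan(.572,-.354,.078,-90)
c=cam("wrist");show(c,"w10")
c=cam("top");show(c,"t10",300,180,640,420,2)
E
```

```text
t 24.55 pos [ 0.5722 -0.3533  0.1986] w 0.0556 q [-0.2   0.68  1.1   1.39 -0.6   1.43 -0.69] F [-0.9  0.5 -3.1]
yaw now -90.27 rot needed (tool) [ 0.1241 -0.2649 -0.0766]
shift, current axes [0.0009 0.1206 0.0001]   target axes [ 0.0007  0.1206 -0.0002]
```

View pics/w10.png

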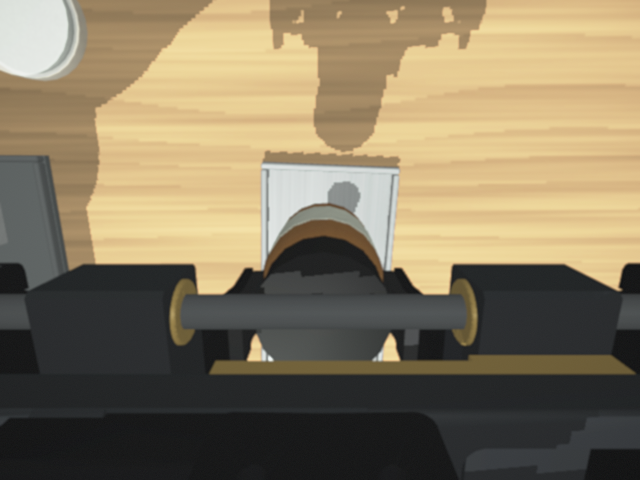

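View pics/t10.png

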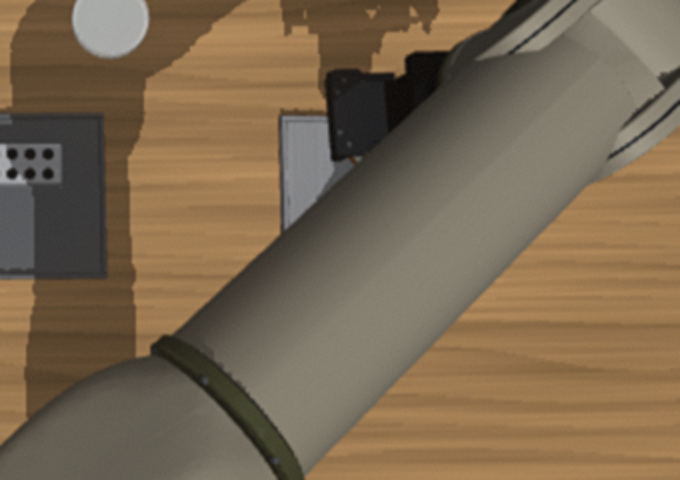

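{"op": "arm_command", "data": {
  "targets": [
    [[0,0.015,0,0,0,0],[0,0.025,0,0,0,0],[0,0.025,0,0,0,0],[0,0.022,0,0,0,0],[0,0.013,0,0,0,0],[0,0.008,0,0,0,0],[0,0.005,0,0,0,0],[0,0.003,0,0,0,0],[0,0.001,0,0,0,0],[0,0,0,0,0,0],[0,0,0,0,0,0]]
  ]
}}

```text
time: 25.57
ee_pos: [0.5729, -0.3544, 0.0837]
eef_rot: [-0.5, 0.499, -0.5, 0.5]
ft_force: [0.6, -0.6, -2.0]
width: 0.0558
```

```bash
python3 - <<'E'
from h import *
plan(.572,-.354,.0772,-90)
c=cam("scene");show(c,"s10",60,120,320,360,2.5)
E
```

```text
t 25.57 pos [ 0.5729 -0.3544  0.0837] w 0.0558 q [-0.18  0.77  1.02  1.52 -0.68  1.24 -0.63] F [ 0.6 -0.6 -2. ]
yaw now -89.94 rot needed (tool) [-0.0583  0.0614  0.0278]
shift, current axes [-0.0004  0.0065 -0.0009]   target axes [-0.0004  0.0065 -0.0009]
```

View pics/s10.png

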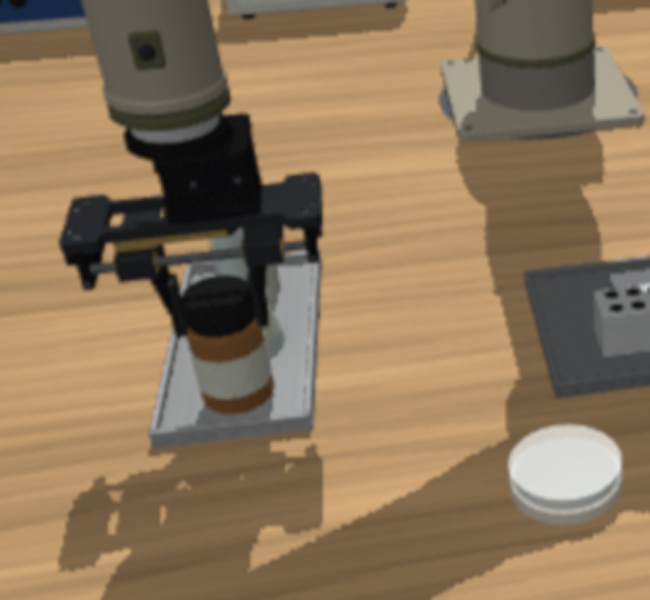

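Clean; lower and release.

{"op": "arm_command", "data": {
  "targets": [
    [[0,0.003,0,0,0,0],[0,0.002,0,0,0,0],[0,0.001,0,0,0,0],[0,0,0,0,0,0],[0,0,0,0,0,0]]
  ]
}}

```text
time: 26.03
ee_pos: [0.5726, -0.3542, 0.0772]
eef_rot: [-0.5, 0.5, -0.5, 0.5]
ft_force: [-0.5, 0.4, 3.5]
width: 0.0557
```

{"op": "arm_command", "data": {
  "targets": [
    [[0,0,0,0,0,0],[0,0,0,0,0,0],[0,0,0,0,0,0],[0,0,0,0,0,0],[0,0,0,0,0,0],[0,0,0,0,0,0],[0,0,0,0,0,0]]
  ],
  "hand": 1
}}

```text
time: 26.62
ee_pos: [0.5726, -0.354, 0.0767]
eef_rot: [0.5, -0.5, 0.5, -0.5]
ft_force: [-1.4, -0.0, 0.2]
width: 0.0857
```

{"op": "arm_command", "data": {
  "targets": [
    [[0,-0.02,0,0,0,0],[0,-0.035,0,0,0,0],[0,-0.035,0,0,0,0],[0,-0.005,0,0,-6.93,0],[0,-0.005,0,0,-6.93,0],[0,-0.005,0,0,-6.93,0],[0,-0.005,0,0,-6.93,0],[0,-0.005,0,0,-6.93,0],[0,-0.005,0,0,-6.93,0],[0,-0.005,0,0,-6.93,0],[0,-0.005,0,0,-6.93,0],[0,-0.005,0,0,-6.93,0]]
  ]
}}

```text
time: 27.62
ee_pos: [0.5725, -0.3541, 0.2121]
eef_rot: [-0.687, 0.167, -0.167, 0.687]
ft_force: [0.3, -0.2, -0.4]
width: 0.0872
```

{"op": "arm_command", "data": {
  "targets": [
    [[0,-0.005,0,0,-6.93,0],[0,-0.005,0,0,-6.93,0],[0,-0.005,0,0,-6.93,0],[0,-0.005,0,0,-6.93,0],[0,0,0.038,0,0,0],[0,0,0.038,0,0,0],[0,0,0.038,0,0,0],[0,0,0.038,0,0,0],[0,0,0.038,0,0,0],[0,0,0.038,0,0,0],[0,0,0.038,0,0,0],[0,0,0.01,0,0,0]]
  ]
}}

```text
time: 28.62
ee_pos: [0.5722, -0.0708, 0.2316]
eef_rot: [-0.706, -0.003, 0.004, 0.708]
ft_force: [0.3, 0.4, 0.3]
width: 0.087
```

{"op": "arm_command", "data": {
  "targets": [
    [[-0.006,0,0,0,0,0],[0,0,0,0,0,0]]
  ]
}}

```text
time: 28.78
ee_pos: [0.5651, -0.0783, 0.2319]
eef_rot: [-0.707, -0.001, 0.001, 0.707]
ft_force: [-0.4, -0.7, -0.2]
width: 0.0874
```

```bash
python3 - <<'E'
from mdl import *
plan(.5668,.0185,.02,0)
w=cam("wrist"); show(w,"w11r",260,20,460,260,2.5); draw(w,None,None,None,(.5668,.0185,0));show(w,"w11")
np.save("w11.npy",w,allow_pickle=True)
E
```

```text
t 28.78 pos [ 0.5651 -0.0783  0.2319] w 0.0874 q [-0.58  0.24  0.75  1.63 -0.17  1.34  0.2 ] F [-0.4 -0.7 -0.2]
yaw now 0.18 rot needed (tool) [-0.0013  0.1766 -0.0148]
shift, current axes [0.002  0.2119 0.0967]   target axes [0.0017 0.2119 0.0968]
```

View pics/w11.png

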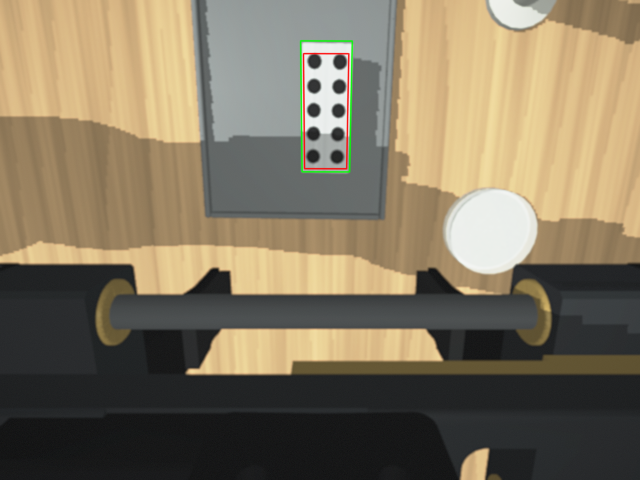

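View pics/w11r.png

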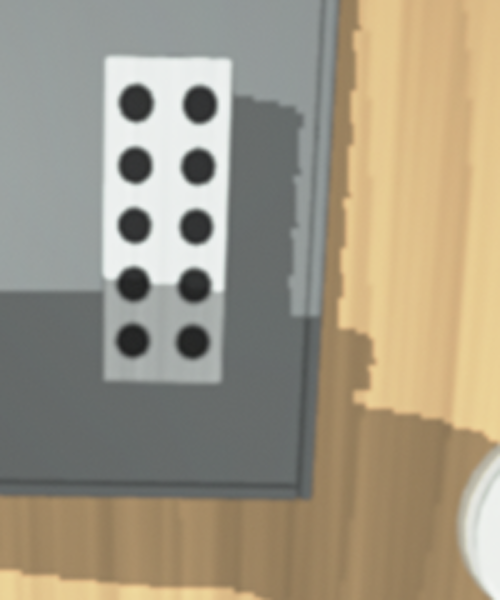

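```bash
python3 - <<'E'
from mdl import *
w=np.load("w11.npy",allow_pickle=True).item()
P=np.array([back(w,q,.051) for q in [(301.7,43),(352.8,43.8),(348.3,172.6),(301.5,172)]])
print(P,P.mean(0)); 
for a,b in ((3,0),(2,1)): d=P[b]-P[a];print(np.degrees(np.arctan2(-d[0],d[1])))
E
```

```text
[[ 0.5461  0.0715  0.051 ]
 [ 0.5897  0.071   0.051 ]
 [ 0.588  -0.0376  0.051 ]
 [ 0.5447 -0.0372  0.051 ]] [0.5671 0.0169 0.051 ]
-0.7339878106594218
-0.8719623351741406
```

{"op": "arm_command", "data": {
  "targets": [
    [[0.001,0,0.031,0,0.5,0],[0.001,0,0.033,0,0.5,0],[0,0,0.0313,0,0,0],[0,0.025,0,0,0,0],[0,0.035,0,0,0,0],[0,0.035,0,0,0,0],[0,0.03,0,0,0,0],[0,0.015,0,0,0,0],[0,0,0,0,0,0],[0,0,0,0,0,0]]
  ],
  "hand": 0.75
}}

```text
time: 29.67
ee_pos: [0.5685, 0.0153, 0.0919]
eef_rot: [0.707, -0.007, 0.006, -0.707]
ft_force: [0.3, -0.2, 0.2]
width: 0.065
```

```bash
python3 - <<'E'
from mdl import *
plan(.567,.017,.015,-.8)
w=cam("wrist");show(w,"w12")
E
```

```text
t 29.67 pos [0.5685 0.0153 0.0919] w 0.065 q [-0.66  0.37  0.66  1.8  -0.26  1.06  0.08] F [ 0.3 -0.2  0.2]
yaw now -1.01 rot needed (tool) [ 0.0622 -0.2135 -0.0422]
shift, current axes [-0.0015  0.0769  0.0018]   target axes [-0.0015  0.0769  0.0017]
```

View pics/w12.png

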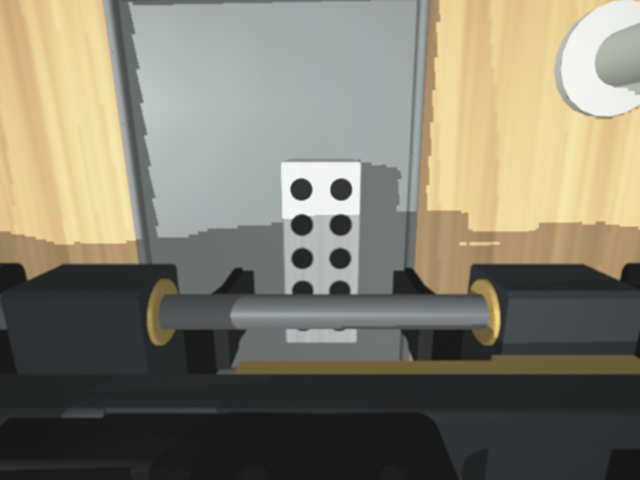

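{"op": "arm_command", "data": {
  "targets": [
    [[-0.001,0.02,0.0017,0,0,0],[0,0.022,0,0,0,0],[0,0.018,0,0,0,0],[0,0.01,0,0,0,0],[0,0.006,0,0,0,0],[0,0,0,0,0,0],[0,0,0,0,0,0]]
  ]
}}

```text
time: 30.3
ee_pos: [0.5683, 0.0188, 0.017]
eef_rot: [-0.707, 0.005, -0.006, 0.707]
ft_force: [-0.6, -0.8, 0.3]
width: 0.065
```

{"op": "arm_command", "data": {
  "targets": [
    [[0,0,0,0,0,0],[0,0,0,0,0,0],[0,0,0,0,0,0],[0,0,0,0,0,0],[0,0,0,0,0,0],[0,0,0,0,0,0],[0,0,0,0,0,0],[0,0,0,0,0,0]]
  ],
  "hand": 0,
  "grip_force": 45
}}

```text
time: 30.97
ee_pos: [0.5677, 0.0191, 0.0162]
eef_rot: [-0.707, 0.005, -0.005, 0.707]
ft_force: [-2.4, -0.1, 5.8]
width: 0.0437
```

```bash
python3 - <<'E'
from mdl import *
plan(.488,.3465,.18,-.8)
w=cam("wrist");show(w,"w13")
E
```

```text
t 30.97 pos [0.5677 0.0191 0.0162] w 0.0437 q [-0.62  0.47  0.61  1.85 -0.34  0.92  0.14] F [-2.4 -0.1  5.8]
yaw now -0.86 rot needed (tool) [-0.0237 -0.0595  0.0161]
shift, current axes [-0.0845 -0.1637  0.3263]   target axes [-0.0842 -0.1638  0.3263]
```

View pics/w13.png

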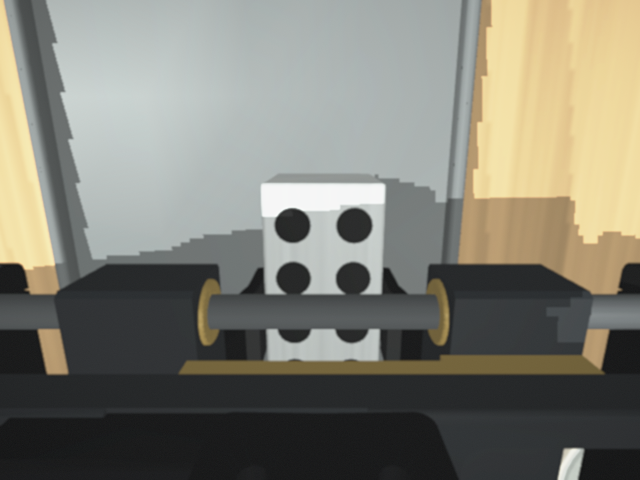

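{"op": "arm_command", "data": {
  "targets": [
    [[0,-0.012,0,0,0,0],[0,-0.025,0,0,0,0],[0,-0.035,0,0,0,0],[0,-0.035,0,0,0,0],[0,-0.035,0,0,0,0],[0,-0.022,0,0,0,0],[-0.004,0,0.015,0,0,0],[-0.009,0,0.033,0,0,0],[-0.009,0,0.035,0,0,0],[-0.009,0,0.035,0,0,0],[-0.009,0,0.035,0,0,0],[-0.009,0,0.035,0,0,0]]
  ]
}}

```text
time: 32.02
ee_pos: [0.5203, 0.2088, 0.1801]
eef_rot: [0.707, -0.006, 0.005, -0.707]
ft_force: [0.7, 0.3, -3.4]
width: 0.0438
```

```bash
python3 - <<'E'
from mdl import *
plan(.488,.3465,.18,-.8)
c=cam("top"); g=c["img"]
w=cam("wrist");show(w,"w14")
draw(c,None,None,None,None,(.488,.3465)); show(c,"t14",90,230,270,370,4)
E
```

```text
t 32.02 pos [0.5203 0.2088 0.1801] w 0.0438 q [-0.97  0.24  0.6   1.72 -0.14  1.23 -0.36] F [ 0.7  0.3 -3.4]
yaw now -0.89 rot needed (tool) [ 0.0094 -0.0929 -0.0228]
shift, current axes [-0.0344  0.0001  0.1372]   target axes [-0.0342  0.0001  0.1372]
```

View pics/t14.png

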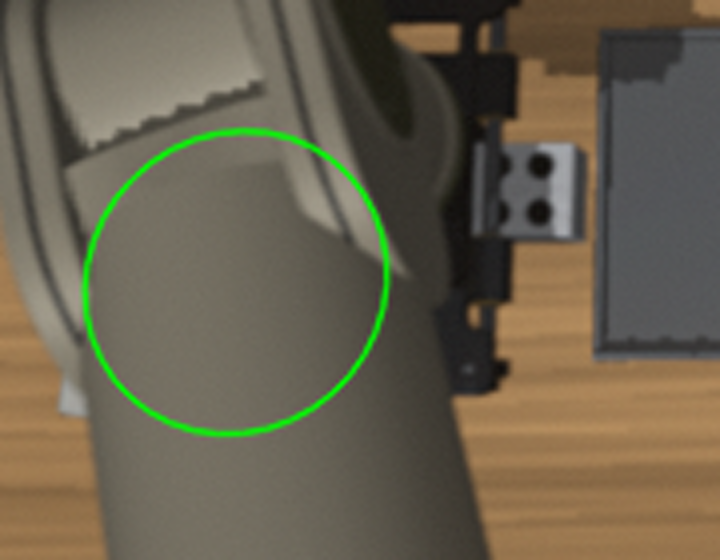

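View pics/w14.png

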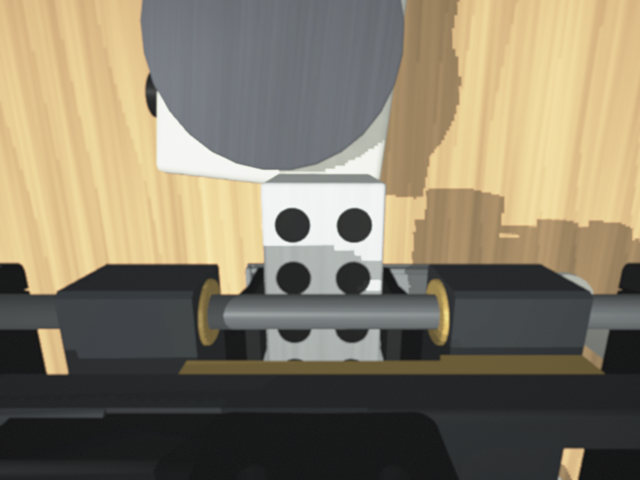

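```bash
python3 - <<'E'
from mdl import *
from scipy.optimize import least_squares
c=cam("top")
g=cv2.cvtColor(cv2.imread("pics/t4.png"),cv2.COLOR_BGR2GRAY)
a=np.linspace(0,2*np.pi,72,endpoint=False); pts=[]
for A in a:
    rr=np.arange(.070,.086,.0005)
    P=np.c_[.488+rr*np.cos(A),.3465+rr*np.sin(A),0*rr+.105]
    uv=proj(c,P).astype(np.float32); v=cv2.remap(g,uv[:,0:1].copy(),uv[:,1:2].copy(),cv2.INTER_LINEAR).ravel().astype(float)
    d=np.diff(cv2.GaussianBlur(v[None],(5,1),0).ravel()); i=d.argmax()
    if d[i]>3: pts.append(P[i])
pts=np.array(pts); f=least_squares(lambda q:np.hypot(pts[:,0]-q[0],pts[:,1]-q[1])-q[2],[.488,.3465,.078],loss="soft_l1",f_scale=.001)
print(len(pts),f.x)
w=cam("wrist"); circ(w,f.x[0],f.x[1],.105,.078); circ(w,.488,.3465,.105,.078,(0,0,255)); show(w,"w14o",100,0,460,200,2.2)
E
```

```text
68 [0.4901 0.3472 0.078 ]
```

View pics/w14o.png

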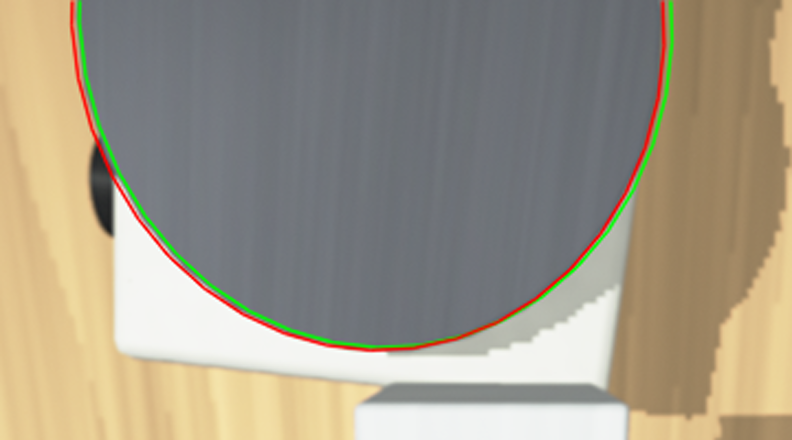

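{"op": "arm_command", "data": {
  "targets": [
    [[-0.008,0,0.033,0,0,0],[-0.008,0,0.034,0,0,0],[-0.008,0,0.034,0,0,0],[-0.006,0,0.026,0,0,0],[-0.003,0,0.012,0,0,0],[0,0.015,0,0,0,0],[0,0.02,0,0,0,0],[0,0.012,0,0,0,0],[0,0.006,0,0,0,0],[0,0,0,0,0,0],[0,0,0,0,0,0]]
  ]
}}

```text
time: 33.13
ee_pos: [0.491, 0.3465, 0.1273]
eef_rot: [0.707, -0.006, 0.006, -0.707]
ft_force: [0.3, 0.7, -3.6]
width: 0.0438
```

```bash
python3 - <<'E'
from mdl import *
plan(.489,.3485,.1152,-.8)
c=cam("scene");show(c,"s15",360,120,540,270,4)
E
```

```text
t 33.13 pos [0.491  0.3465 0.1273] w 0.0438 q [-1.1   0.37  0.51  1.67 -0.2   1.15 -0.56] F [ 0.3  0.7 -3.6]
yaw now -0.93 rot needed (tool) [ 0.0049 -0.1276  0.0145]
shift, current axes [-0.002   0.0121  0.002 ]   target axes [-0.002   0.0121  0.002 ]
```

View pics/s15.png

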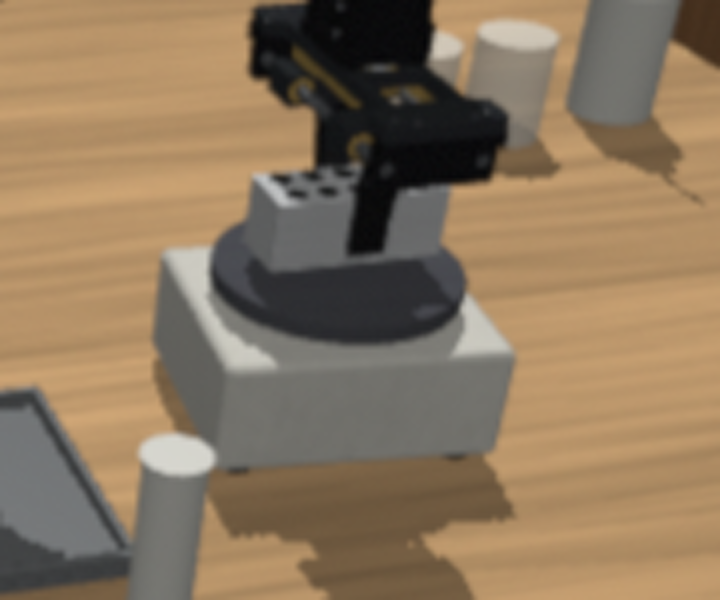

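{"op": "arm_command", "data": {
  "targets": [
    [[-0.001,0.004,0.002,0,0,0],[-0.0005,0.003,0,0,0,0],[0,0.002,0,0,0,0],[0,0.0015,0,0,0,0],[0,0,0,0,0,0],[0,0,0,0,0,0]]
  ]
}}

```text
time: 33.68
ee_pos: [0.4889, 0.3491, 0.1163]
eef_rot: [0.707, -0.005, 0.005, -0.707]
ft_force: [-0.5, -0.5, -5.1]
width: 0.0437
```

{"op": "arm_command", "data": {
  "targets": [
    [[0,0.001,0,0,0,0],[0,0.0005,0,0,0,0],[0,0,0,0,0,0]]
  ]
}}

```text
time: 33.93
ee_pos: [0.4891, 0.3492, 0.1152]
eef_rot: [-0.707, 0.005, -0.005, 0.707]
ft_force: [-2.1, -0.3, -0.5]
width: 0.0439
```

{"op": "arm_command", "data": {
  "targets": [
    [[0,0.0003,0,0,0,0],[0,0,0,0,0,0],[0,0,0,0,0,0],[0,0,0,0,0,0],[0,0,0,0,0,0],[0,0,0,0,0,0],[0,0,0,0,0,0]]
  ],
  "hand": 1
}}

```text
time: 34.52
ee_pos: [0.489, 0.3492, 0.1146]
eef_rot: [-0.707, 0.005, -0.005, 0.707]
ft_force: [-0.2, -0.8, 0.1]
width: 0.0813
```

{"op": "arm_command", "data": {
  "targets": [
    [[0,-0.02,0,0,0,0],[0,-0.035,0,0,0,0],[0,-0.035,0,0,0,0],[0,-0.03,0,0,0,0],[0,0,-0.02,0,0,0],[0,0,-0.035,0,0,0],[0,0,-0.035,0,0,0],[0,0,-0.01,0,0,0],[0,0,0,0,0,0]]
  ]
}}

```text
time: 35.27
ee_pos: [0.4883, 0.2455, 0.2352]
eef_rot: [-0.707, 0.007, -0.007, 0.707]
ft_force: [0.4, 0.6, 0.1]
width: 0.0869
```

```bash
python3 - <<'E'
from mdl import *
plan(.572,-.354,.235,0)
w=cam("wrist");circ(w,.4898,.347,.105,.078);box(w,.4898,.347,.15,.044,.11,-.015);show(w,"w16")
E
```

```text
t 35.27 pos [0.4883 0.2455 0.2352] w 0.0869 q [-1.07  0.16  0.58  1.68 -0.09  1.33 -0.49] F [0.4 0.6 0.1]
yaw now -1.16 rot needed (tool) [-0.041  -1.1585  0.0319]
shift, current axes [ 0.0958 -0.0002 -0.5977]   target axes [ 0.0837  0.0002 -0.5995]
```

View pics/w16.png

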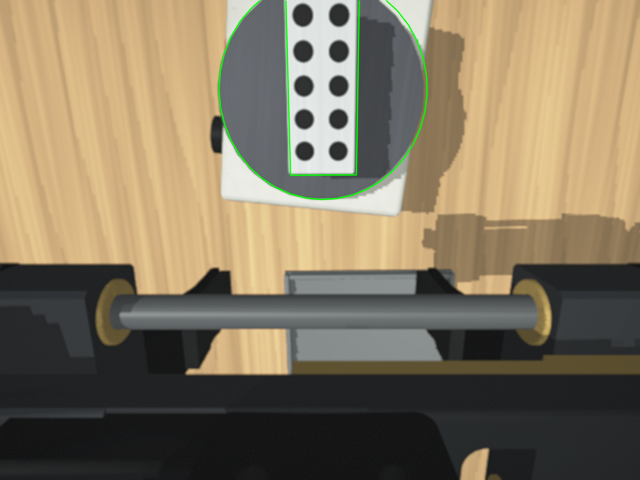

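{"op": "arm_command", "data": {
  "targets": [
    [[0,0,0,0,-1.1,0],[0.0052,0,-0.0375,0,0,0],[0.0052,0,-0.0375,0,0,0],[0.0052,0,-0.0375,0,0,0],[0.0052,0,-0.0375,0,0,0],[0.0052,0,-0.0375,0,0,0],[0.0052,0,-0.0375,0,0,0],[0.0052,0,-0.0375,0,0,0],[0.0052,0,-0.0375,0,0,0],[0.0052,0,-0.0375,0,0,0],[0.0052,0,-0.0375,0,0,0],[0.0052,0,-0.0375,0,0,0]]
  ]
}}

```text
time: 36.32
ee_pos: [0.5474, -0.1632, 0.2344]
eef_rot: [0.707, 0.003, -0.003, -0.707]
ft_force: [0.5, 0.1, 0.4]
width: 0.0867
```

{"op": "arm_command", "data": {
  "targets": [
    [[0.0052,0,-0.0375,0,0,0],[0.0052,0,-0.0375,0,0,0],[0.0052,0,-0.0375,0,0,0],[0.0052,0,-0.0375,0,0,0],[0.0052,0,-0.0375,0,6.9,0],[0,0,0,0,6.9,0],[0,0,0,0,6.9,0],[0,0,0,0,6.9,0],[0,0,0,0,6.9,0],[0,0,0,0,6.9,0],[0,0,0,0,6.9,0],[0,0,0,0,6.9,0]]
  ]
}}

```text
time: 37.32
ee_pos: [0.5747, -0.3489, 0.2336]
eef_rot: [0.627, -0.327, 0.327, -0.627]
ft_force: [0.4, 0.2, -0.4]
width: 0.0868
```

{"op": "arm_command", "data": {
  "targets": [
    [[0,0,0,0,6.9,0],[0,0,0,0,6.9,0],[0,0,0,0,6.9,0],[0,0,0,0,6.9,0],[0,0,0,0,6.9,0],[0,0,0,0,0,0]]
  ]
}}

```text
time: 37.82
ee_pos: [0.5747, -0.3489, 0.2333]
eef_rot: [0.502, -0.499, 0.498, -0.502]
ft_force: [0.5, 0.2, -0.1]
width: 0.0867
```

```bash
python3 - <<'E'
from mdl import *
plan(.5722,-.354,.0772,-90)
w=cam("wrist");show(w,"w17")
E
```

```text
t 37.82 pos [ 0.5747 -0.3489  0.2333] w 0.0867 q [-0.24  0.7   1.19  1.35 -0.64  1.51 -0.67] F [ 0.5  0.2 -0.1]
yaw now -89.56 rot needed (tool) [ 0.0882  0.4386 -0.0084]
shift, current axes [ 0.0051  0.1561 -0.0023]   target axes [ 0.0051  0.1561 -0.0025]
```

View pics/w17.png

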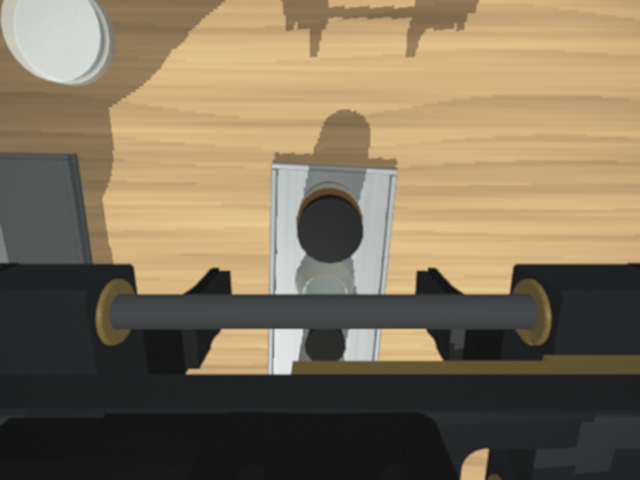

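{"op": "arm_command", "data": {
  "targets": [
    [[0.0051,0,-0.0025,0,0.4,0],[0,0.025,0,0,0,0],[0,0.033,0,0,0,0],[0,0.033,0,0,0,0],[0,0.027,0,0,0,0],[0,0.018,0,0,0,0],[0,0.011,0,0,0,0],[0,0.006,0,0,0,0],[0,0,0,0,0,0],[0,0,0,0,0,0]]
  ]
}}

```text
time: 38.7
ee_pos: [0.5711, -0.356, 0.0825]
eef_rot: [-0.501, 0.499, -0.5, 0.501]
ft_force: [0.2, 0.6, 0.8]
width: 0.0875
```

```bash
python3 - <<'E'
from mdl import *
plan(.5722,-.354,.0772,-90)
E
```

```text
t 38.7 pos [ 0.5711 -0.356   0.0825] w 0.0875 q [-0.21  0.81  1.08  1.52 -0.74  1.26 -0.59] F [0.2 0.6 0.8]
yaw now -89.8 rot needed (tool) [-0.05    0.1957  0.0321]
shift, current axes [-0.002   0.0053  0.0011]   target axes [-0.002   0.0053  0.0011]
```

{"op": "arm_command", "data": {
  "targets": [
    [[-0.002,0.003,0.0011,0,0,0],[0,0.0023,0,0,0,0],[0,0,0,0,0,0],[0,0,0,0,0,0],[0,0,0,0,0,0],[0,0,0,0,0,0],[0,0,0,0,0,0],[0,0,0,0,0,0],[0,0,0,0,0,0],[0,0,0,0,0,0]]
  ],
  "hand": 0,
  "grip_force": 28
}}

```text
time: 39.53
ee_pos: [0.5718, -0.3538, 0.0764]
eef_rot: [0.501, -0.499, 0.5, -0.501]
ft_force: [0.2, -0.4, 0.9]
width: 0.0568
```

```bash
python3 - <<'E'
from mdl import *
plan(.5722,-.354,.0772,-90)
E
```

```text
t 39.53 pos [ 0.5718 -0.3538  0.0764] w 0.0568 q [-0.21  0.81  1.08  1.53 -0.74  1.25 -0.59] F [ 0.2 -0.4  0.9]
yaw now -89.87 rot needed (tool) [-0.0115  0.1312  0.0174]
shift, current axes [ 0.0002 -0.0008  0.0004]   target axes [ 0.0002 -0.0008  0.0004]
```

{"op": "arm_command", "data": {
  "targets": [
    [[0,0,0,0,0,0],[0,-0.015,0,0,0,0],[0,-0.03,0,0,0,0],[0,-0.035,0,0,0,0],[0,-0.033,0,0,0,0],[0,-0.011,0,0,-6.92,0],[0,0,0,0,-6.92,0],[0,0,0,0,-6.92,0],[0,0,0,0,-6.92,0],[0,0,0,0,-6.92,0],[0,0,0,0,-6.92,0],[0,0,0,0,-6.92,0]]
  ]
}}

```text
time: 40.53
ee_pos: [0.5715, -0.3534, 0.201]
eef_rot: [-0.662, 0.248, -0.248, 0.662]
ft_force: [0.6, -0.1, -3.2]
width: 0.0562
```

{"op": "arm_command", "data": {
  "targets": [
    [[0,0,0,0,-6.92,0],[0,0,0,0,-6.92,0],[0,0,0,0,-6.92,0],[0,0,0,0,-6.92,0],[0,0,0,0,-6.92,0],[0,0,0,0,-6.92,0],[0,0,0.02,0,0,0],[0,0,0.036,0,0,0],[0,0,0.038,0,0,0],[-0.004,0,0.038,0,0,0],[-0.007,0,0.038,0,0,0],[-0.009,0,0.037,0,0,0]]
  ]
}}

```text
time: 41.53
ee_pos: [0.5508, -0.1447, 0.2005]
eef_rot: [-0.707, -0.001, 0.001, 0.707]
ft_force: [0.9, 0.1, -1.4]
width: 0.0564
```

{"op": "arm_command", "data": {
  "targets": [
    [[-0.009,0,0.037,0,0,0],[-0.009,0,0.037,0,0,0],[-0.009,0,0.037,0,0,0],[-0.009,0,0.037,0,0,0],[-0.009,0,0.037,0,0,0],[-0.004,0,0.037,0,0,0],[0,0,0.026,0,0,0],[0,0,0.013,0,0,0],[0,0,0,0,0,0],[0,0,0,0,0,0]]
  ]
}}

```text
time: 42.37
ee_pos: [0.502, 0.1137, 0.2005]
eef_rot: [0.707, 0.001, -0.001, -0.707]
ft_force: [0.6, -0.2, -2.6]
width: 0.0564
```

```bash
python3 - <<'E'
from mdl import *
plan(.503,.1138,.0772,0)
w=cam("wrist");show(w,"w18")
E
```

```text
t 42.37 pos [0.502  0.1137 0.2005] w 0.0564 q [-1.    0.1   0.74  1.81 -0.07  1.25 -0.24] F [ 0.6 -0.2 -2.6]
yaw now 0.1 rot needed (tool) [ 0.0293  0.1038 -0.0113]
shift, current axes [0.0011 0.1233 0.0002]   target axes [0.001  0.1233 0.0001]
```

View pics/w18.png

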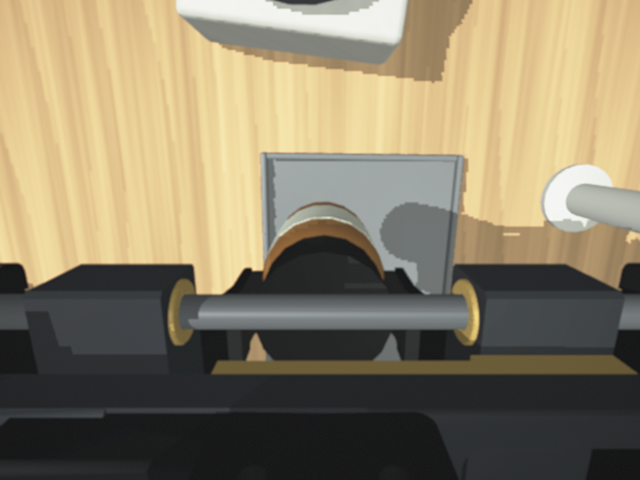

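{"op": "arm_command", "data": {
  "targets": [
    [[0.001,0.015,0,0,0,0],[0,0.028,0,0,0,0],[0,0.028,0,0,0,0],[0,0.022,0,0,0,0],[0,0.013,0,0,0,0],[0,0.007,0,0,0,0],[0,0.003,0,0,0,0],[0,0.002,0,0,0,0],[0,0.001,0,0,0,0],[0,0,0,0,0,0],[0,0,0,0,0,0]]
  ]
}}

```text
time: 43.33
ee_pos: [0.5035, 0.1144, 0.082]
eef_rot: [-0.707, -0.001, 0.0, 0.707]
ft_force: [0.6, -0.5, -2.2]
width: 0.056
```

```bash
python3 - <<'E'
from mdl import *
plan(.503,.1138,.0772,0)
E
```

```text
t 43.33 pos [0.5035 0.1144 0.082 ] w 0.056 q [-0.94  0.26  0.72  1.94 -0.2   1.01 -0.13] F [ 0.6 -0.5 -2.2]
yaw now 0.1 rot needed (tool) [-0.0431  0.0961  0.062 ]
shift, current axes [-0.0005  0.0048 -0.0006]   target axes [-0.0005  0.0048 -0.0006]
```

{"op": "arm_command", "data": {
  "targets": [
    [[-0.0005,0.0025,-0.0006,0,0,0],[0,0.0015,0,0,0,0],[0,0.001,0,0,0,0],[0,0,0,0,0,0],[0,0,0,0,0,0]]
  ]
}}

```text
time: 43.75
ee_pos: [0.5025, 0.1139, 0.0765]
eef_rot: [-0.707, -0.001, 0.001, 0.707]
ft_force: [-2.9, 0.7, 4.0]
width: 0.0565
```

{"op": "arm_command", "data": {
  "targets": [
    [[0,0,0,0,0,0],[0,0,0,0,0,0],[0,0,0,0,0,0],[0,0,0,0,0,0],[0,0,0,0,0,0],[0,0,0,0,0,0],[0,0,0,0,0,0],[0,-0.02,0,0,0,0],[0,-0.035,0,0,0,0],[0,-0.035,0,0,0,0],[0,-0.035,0,0,0,0],[0,-0.035,0,0,0,0]]
  ],
  "hand": 1
}}

```text
time: 44.75
ee_pos: [0.5022, 0.1133, 0.238]
eef_rot: [-0.707, -0.0, 0.0, 0.707]
ft_force: [0.7, 0.9, -0.1]
width: 0.0868
```

{"op": "arm_command", "data": {
  "targets": [
    [[0,0,-0.038,0,0,0],[0,0,-0.038,0,0,0],[-0.0013,0,-0.038,0,0,0],[-0.0013,0,-0.038,0,0,0],[-0.0013,0,-0.038,0,0,0],[-0.0013,0,-0.038,0,0,0],[-0.0013,0,-0.038,0,0,0],[-0.0013,0,-0.038,0,0,0],[-0.0013,0,-0.038,0,0,0],[-0.0013,0,-0.038,0,0,0],[-0.0013,0,-0.038,0,0,0],[-0.0013,0,-0.038,0,0,0]]
  ]
}}

```text
time: 45.75
ee_pos: [0.4902, -0.3439, 0.2359]
eef_rot: [-0.707, -0.001, 0.001, 0.707]
ft_force: [-0.0, 0.7, 1.3]
width: 0.0868
```

{"op": "arm_command", "data": {
  "targets": [
    [[0,0,-0.008,0,6.92,0],[0,0,0,0,6.92,0],[0,0,0,0,6.92,0],[0,0,0,0,6.92,0],[0,0,0,0,6.92,0],[0,0,0,0,6.92,0],[0,0,0,0,6.92,0],[0,0,0,0,6.92,0],[0,0,0,0,6.92,0],[0,0,0,0,6.92,0],[0,0,0,0,6.92,0],[0,0,0,0,6.92,0]]
  ]
}}

```text
time: 46.75
ee_pos: [0.4904, -0.3502, 0.236]
eef_rot: [0.529, -0.47, 0.47, -0.528]
ft_force: [-0.0, -0.7, 0.1]
width: 0.087
```

{"op": "arm_command", "data": {
  "targets": [
    [[0,0,0,0,6.92,0],[0,0,0,0,0,0]]
  ]
}}

```text
time: 46.92
ee_pos: [0.4904, -0.3502, 0.236]
eef_rot: [-0.499, 0.501, -0.501, 0.499]
ft_force: [-0.1, 1.9, 0.2]
width: 0.0869
```

```bash
python3 - <<'E'
from mdl import *
plan(.490,-.3502,.0872,-90)
w=cam("wrist");circ(w,.490,-.3502,.146,.016);show(w,"w19")
E
```

```text
t 46.92 pos [ 0.4904 -0.3502  0.236 ] w 0.0869 q [-0.36  0.56  1.3   1.55 -0.54  1.44 -0.61] F [-0.1  1.9  0.2]
yaw now -90.18 rot needed (tool) [ 0.022  -0.1827  0.0026]
shift, current axes [-0.0001  0.1488 -0.0003]   target axes [-0.      0.1488 -0.0004]
```

View pics/w19.png

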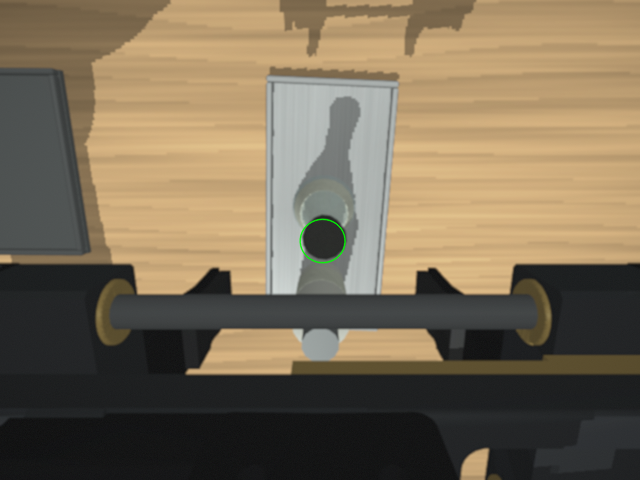

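{"op": "arm_command", "data": {
  "targets": [
    [[0,0.02,0,0,0,0],[0,0.033,0,0,0,0],[0,0.033,0,0,0,0],[0,0.027,0,0,0,0],[0,0.018,0,0,0,0],[0,0.011,0,0,0,0],[0,0.005,0,0,0,0],[0,0.0015,0,0,0,0],[0,0,0,0,0,0],[0,0,0,0,0,0]]
  ]
}}

```text
time: 47.8
ee_pos: [0.4908, -0.3508, 0.0889]
eef_rot: [-0.501, 0.499, -0.5, 0.501]
ft_force: [0.6, 0.3, 0.8]
width: 0.0869
```

```bash
python3 - <<'E'
from mdl import *
plan(.490,-.3502,.0872,-90)
E
```

```text
t 47.8 pos [ 0.4908 -0.3508  0.0889] w 0.0869 q [-0.29  0.68  1.16  1.72 -0.67  1.19 -0.52] F [0.6 0.3 0.8]
yaw now -89.82 rot needed (tool) [-0.0803  0.1829  0.0396]
shift, current axes [-0.0006  0.0017 -0.0008]   target axes [-0.0006  0.0017 -0.0008]
```

{"op": "arm_command", "data": {
  "targets": [
    [[-0.0006,0.0015,-0.0008,0,0,0],[0,0,0,0,0,0],[0,0,0,0,0,0],[0,0,0,0,0,0],[0,0,0,0,0,0],[0,0,0,0,0,0],[0,0,0,0,0,0],[0,0,0,0,0,0],[0,0,0,0,0,0],[0,0,0,0,0,0],[0,0,0,0,0,0],[0,0,0,0,0,0]]
  ],
  "hand": 0,
  "grip_force": 22
}}

```text
time: 48.8
ee_pos: [0.4895, -0.3499, 0.0863]
eef_rot: [0.501, -0.499, 0.5, -0.501]
ft_force: [-0.4, -0.7, 0.2]
width: 0.0275
```

{"op": "arm_command", "data": {
  "targets": [
    [[0,0,0,0,0,0],[0,-0.015,0,0,0,0],[0,-0.03,0,0,0,0],[0,-0.035,0,0,0,0],[0,-0.033,0,0,0,0],[0,-0.011,0,0,-6.92,0],[0,0,0,0,-6.92,0],[0,0,0,0,-6.92,0],[0,0,0,0,-6.92,0],[0,0,0,0,-6.92,0],[0,0,0,0,-6.92,0],[0,0,0,0,-6.92,0]]
  ]
}}

```text
time: 49.8
ee_pos: [0.4891, -0.3497, 0.211]
eef_rot: [-0.662, 0.248, -0.248, 0.662]
ft_force: [0.1, 0.1, -2.6]
width: 0.0275
```

{"op": "arm_command", "data": {
  "targets": [
    [[0,0,0,0,-6.92,0],[0,0,0,0,-6.92,0],[0,0,0,0,-6.92,0],[0,0,0,0,-6.92,0],[0,0,0,0,-6.92,0],[0,0,0,0,-6.92,0],[0,0,0.02,0,0,0],[0,0,0.036,0,0,0],[0.0017,0,0.038,0,0,0],[0.0017,0,0.038,0,0,0],[0.0017,0,0.038,0,0,0],[0.0017,0,0.038,0,0,0]]
  ]
}}

```text
time: 50.8
ee_pos: [0.4953, -0.1406, 0.2108]
eef_rot: [-0.707, -0.0, 0.0, 0.707]
ft_force: [0.6, 0.2, -2.9]
width: 0.0271
```

{"op": "arm_command", "data": {
  "targets": [
    [[0.0017,0,0.038,0,0,0],[0.0017,0,0.038,0,0,0],[0.0017,0,0.038,0,0,0],[0.0017,0,0.036,0,0,0],[0,0,0.023,0,0,0],[0,0,0.009,0,0,0],[0,0,0,0,0,0],[0,0,0,0,0,0]]
  ]
}}

```text
time: 51.47
ee_pos: [0.5024, 0.039, 0.2106]
eef_rot: [0.707, 0.0, -0.0, -0.707]
ft_force: [0.7, -1.0, -2.6]
width: 0.0274
```

```bash
python3 - <<'E'
from mdl import *
plan(.5028,.0402,.087,0)
w=cam("wrist");draw(w,(.503,.1138),None,None,None);show(w,"w20")
E
```

```text
t 51.47 pos [0.5024 0.039  0.2106] w 0.0274 q [-0.86  0.06  0.73  1.82 -0.04  1.27 -0.12] F [ 0.7 -1.  -2.6]
yaw now 0.06 rot needed (tool) [ 0.0336  0.0579 -0.0021]
shift, current axes [0.0004 0.1235 0.0012]   target axes [0.0004 0.1236 0.0012]
```

View pics/w20.png

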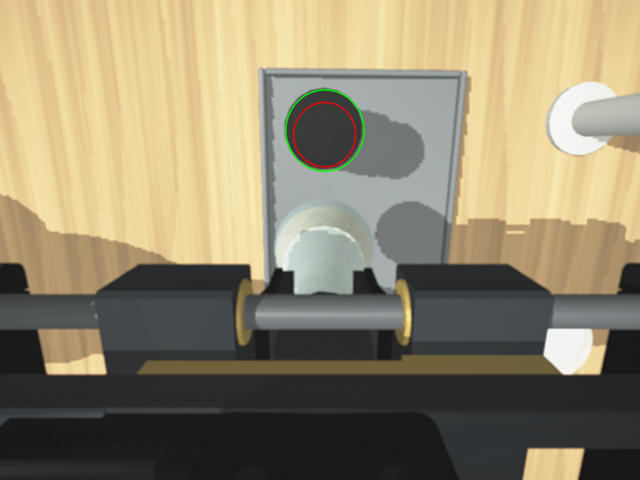

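{"op": "arm_command", "data": {
  "targets": [
    [[0.0004,0.015,0.001,0,0,0],[0,0.028,0,0,0,0],[0,0.028,0,0,0,0],[0,0.022,0,0,0,0],[0,0.013,0,0,0,0],[0,0.007,0,0,0,0],[0,0.003,0,0,0,0],[0,0.002,0,0,0,0],[0,0.001,0,0,0,0],[0,0,0,0,0,0],[0,0,0,0,0,0]]
  ]
}}

```text
time: 52.43
ee_pos: [0.5033, 0.0413, 0.0919]
eef_rot: [-0.707, -0.001, 0.0, 0.707]
ft_force: [-0.1, 0.7, -2.8]
width: 0.0278
```

```bash
python3 - <<'E'
from mdl import *
plan(.5028,.0402,.0868,0)
E
```

```text
t 52.43 pos [0.5033 0.0413 0.0919] w 0.0278 q [-0.81  0.22  0.72  1.96 -0.17  1.02 -0.02] F [-0.1  0.7 -2.8]
yaw now 0.09 rot needed (tool) [-0.0318  0.0944  0.0637]
shift, current axes [-0.0005  0.0051 -0.0011]   target axes [-0.0005  0.0051 -0.0011]
```

{"op": "arm_command", "data": {
  "targets": [
    [[-0.0005,0.0025,-0.001,0,0,0],[0,0.0015,0,0,0,0],[0,0.001,0,0,0,0],[0,0,0,0,0,0],[0,0,0,0,0,0]]
  ]
}}

```text
time: 52.85
ee_pos: [0.5025, 0.0402, 0.0864]
eef_rot: [-0.707, -0.001, 0.0, 0.707]
ft_force: [-1.0, -1.8, 1.2]
width: 0.0276
```

{"op": "arm_command", "data": {
  "targets": [
    [[0,0,0,0,0,0],[0,0,0,0,0,0],[0,0,0,0,0,0],[0,0,0,0,0,0],[0,0,0,0,0,0],[0,0,0,0,0,0],[0,0,0,0,0,0],[0,0,0,0,0,0],[0,-0.02,0,0,0,0],[0,-0.035,0,0,0,0],[0,-0.035,0,0,0,0],[0,-0.033,0,0,0,0]]
  ],
  "hand": 1
}}

```text
time: 53.85
ee_pos: [0.5021, 0.0399, 0.2109]
eef_rot: [0.707, 0.0, -0.0, -0.707]
ft_force: [1.5, -0.6, 0.5]
width: 0.0866
```

{"op": "arm_command", "data": {
  "targets": [
    [[0,0,-0.02,0,0,0],[-0.009,0,-0.0367,0,0,0],[-0.009,0,-0.0367,0,0,0],[-0.009,0,-0.0367,0,0,0],[-0.009,0,-0.0367,0,0,0],[-0.01,0,-0.0367,0,0,0],[-0.01,0,-0.0367,0,0,0],[-0.01,0,-0.0367,0,0,0],[-0.01,0,-0.0367,0,0,0],[-0.01,0,-0.0367,0,0,0],[-0.01,0,-0.0367,0,0,0],[0,0,0,0,0,0]]
  ]
}}

```text
time: 54.85
ee_pos: [0.4024, -0.3544, 0.2095]
eef_rot: [0.708, -0.003, 0.002, -0.706]
ft_force: [-0.1, -1.1, -0.4]
width: 0.0869
```

```bash
python3 - <<'E'
from mdl import *
plan(.4063,-.3466,.2,-90)
w=cam("wrist");show(w,"w21")
E
```

```text
t 54.85 pos [ 0.4024 -0.3544  0.2095] w 0.0869 q [-0.32  0.23  1.11  1.76 -0.21  1.28  0.82] F [-0.1 -1.1 -0.4]
yaw now -0.46 rot needed (tool) [ 0.2257 89.5387  0.1187]
shift, current axes [0.0038 0.0095 0.0079]   target axes [-0.0078  0.0095  0.0039]
```

View pics/w21.png

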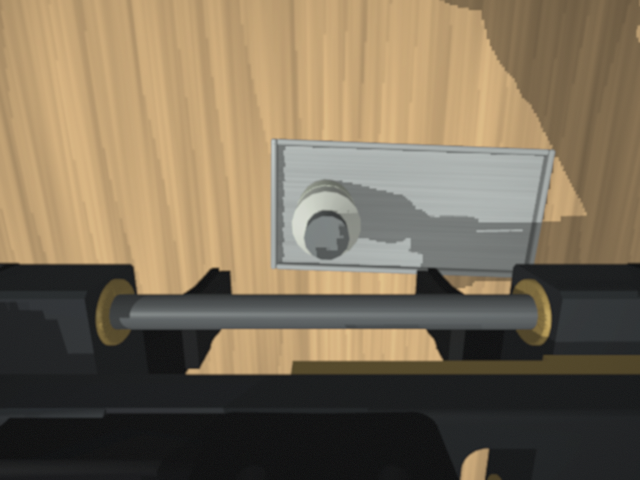

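The bottle now stands alone there, so no rotation is needed.

```bash
python3 - <<'E'
from mdl import *
w=cam("wrist");print(back(w,(327,234.5),.141))
plan(.4063,-.3466,.0762,0)
E
```

```text
[ 0.4063 -0.3421  0.141 ]
t 54.95 pos [ 0.4056 -0.3488  0.209 ] w 0.0869 q [-0.33  0.22  1.1   1.76 -0.21  1.28  0.82] F [0.4 0.8 0.5]
yaw now -0.16 rot needed (tool) [ 0.0515 -0.1611 -0.0712]
shift, current axes [0.0009 0.1328 0.0023]   target axes [0.0007 0.1328 0.0022]
```

{"op": "arm_command", "data": {
  "targets": [
    [[0.0008,0.015,0.0022,0,0,0],[0,0.032,0,0,0,0],[0,0.032,0,0,0,0],[0,0.024,0,0,0,0],[0,0.015,0,0,0,0],[0,0.009,0,0,0,0],[0,0.004,0,0,0,0],[0,0,0,0,0,0],[0,0,0,0,0,0]]
  ]
}}

```text
time: 55.7
ee_pos: [0.4085, -0.3446, 0.079]
eef_rot: [0.707, 0.001, -0.0, -0.707]
ft_force: [0.3, -0.5, -0.5]
width: 0.087
```

```bash
python3 - <<'E'
from mdl import *
plan(.4063,-.3466,.0764,0)
w=cam("wrist");show(w,"w22")
E
```

```text
t 55.7 pos [ 0.4085 -0.3446  0.079 ] w 0.087 q [-0.21  0.4   0.99  1.91 -0.39  1.04  0.95] F [ 0.3 -0.5 -0.5]
yaw now 0.14 rot needed (tool) [0.0133 0.141  0.0621]
shift, current axes [-0.0022  0.0026 -0.002 ]   target axes [-0.0022  0.0026 -0.002 ]
```

View pics/w22.png

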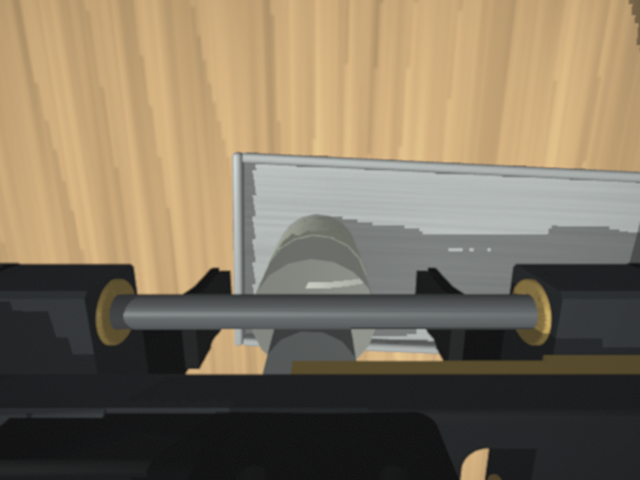

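{"op": "arm_command", "data": {
  "targets": [
    [[-0.0022,0.0026,-0.002,0,0,0],[0,0,0,0,0,0],[0,0,0,0,0,0]]
  ]
}}

```text
time: 56.0
ee_pos: [0.4056, -0.3469, 0.0759]
eef_rot: [0.707, 0.001, -0.0, -0.707]
ft_force: [-0.3, 0.6, 0.5]
width: 0.0869
```

{"op": "arm_command", "data": {
  "targets": [
    [[0,0,0,0,0,0],[0,0,0,0,0,0],[0,0,0,0,0,0],[0,0,0,0,0,0],[0,0,0,0,0,0],[0,0,0,0,0,0],[0,0,0,0,0,0],[0,0,0,0,0,0],[0,0,0,0,0,0]]
  ],
  "hand": 0,
  "grip_force": 20
}}

```text
time: 56.75
ee_pos: [0.4055, -0.3467, 0.0756]
eef_rot: [-0.707, -0.001, 0.001, 0.707]
ft_force: [-0.9, 0.5, 1.5]
width: 0.0513
```

```bash
python3 - <<'E'
from mdl import *
plan(.4995,-.0295,.0764,0)
w=cam("wrist");show(w,"w23")
E
```

```text
t 56.75 pos [ 0.4055 -0.3467  0.0756] w 0.0513 q [-0.2   0.41  0.98  1.91 -0.39  1.03  0.96] F [-0.9  0.5  1.5]
yaw now 0.1 rot needed (tool) [-0.0057  0.0978 -0.0045]
shift, current axes [ 0.0945 -0.0008  0.317 ]   target axes [ 0.094  -0.0008  0.3172]
```

View pics/w23.png

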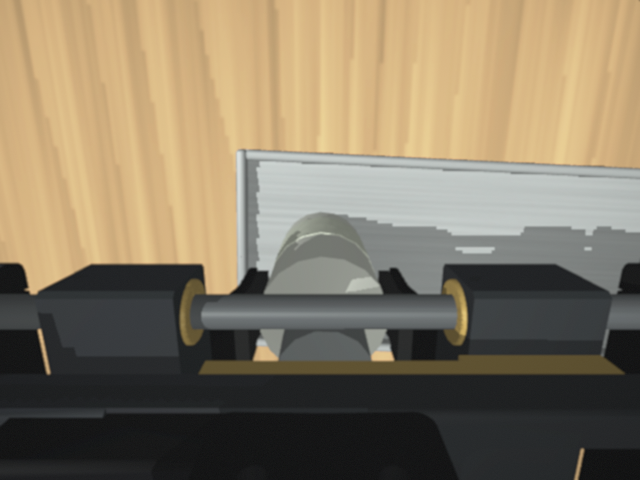

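{"op": "arm_command", "data": {
  "targets": [
    [[0,-0.015,0,0,0,0],[0,-0.03,0,0,0,0],[0,-0.035,0,0,0,0],[0,-0.035,0,0,0,0],[0.006,-0.005,0.018,0,0,0],[0.011,0,0.035,0,0,0],[0.011,0,0.036,0,0,0],[0.011,0,0.036,0,0,0],[0.011,0,0.036,0,0,0],[0.011,0,0.036,0,0,0],[0.011,0,0.036,0,0,0],[0.01,0,0.034,0,0,0]]
  ]
}}

```text
time: 57.8
ee_pos: [0.4873, -0.0771, 0.1957]
eef_rot: [-0.707, -0.001, 0.001, 0.708]
ft_force: [1.8, 0.3, -2.1]
width: 0.0515
```

{"op": "arm_command", "data": {
  "targets": [
    [[0.007,0,0.026,0,0,0],[0.005,0,0.016,0,0,0],[0,0,0.008,0,0,0],[0,0,0,0,0,0],[0,0,0,0,0,0]]
  ]
}}

```text
time: 58.22
ee_pos: [0.4986, -0.0312, 0.1955]
eef_rot: [0.707, -0.0, -0.0, -0.707]
ft_force: [-1.1, -0.4, -1.0]
width: 0.0514
```

```bash
python3 - <<'E'
from mdl import *
plan(.4995,-.0295,.0762,0)
w=cam("wrist");draw(w,(.503,.1138),(.503,.0402),None,None);show(w,"w24")
E
```

```text
t 58.22 pos [ 0.4986 -0.0312  0.1955] w 0.0514 q [-0.88  0.07  0.9   1.86 -0.06  1.24  0.04] F [-1.1 -0.4 -1. ]
yaw now 0.01 rot needed (tool) [ 0.0239  0.0112 -0.0199]
shift, current axes [0.0009 0.1193 0.0017]   target axes [0.0009 0.1193 0.0017]
```

View pics/w24.png

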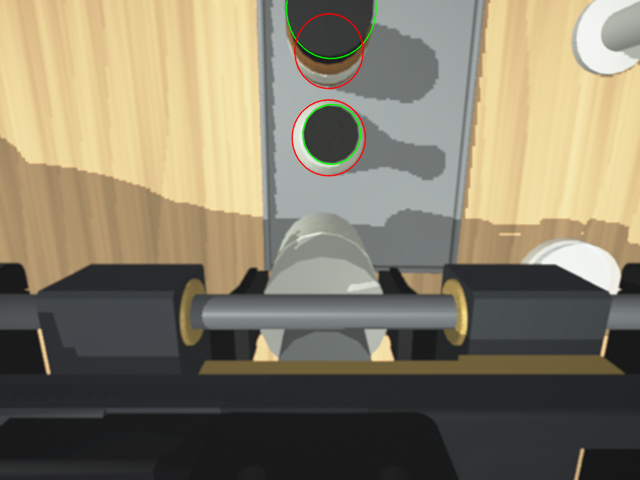

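{"op": "arm_command", "data": {
  "targets": [
    [[0.0009,0.015,0.001,0,0,0],[0,0.027,0,0,0,0],[0,0.027,0,0,0,0],[0,0.02,0,0,0,0],[0,0.012,0,0,0,0],[0,0.007,0,0,0,0],[0,0.003,0,0,0,0],[0,0.002,0,0,0,0],[0,0.001,0,0,0,0],[0,0,0,0,0,0],[0,0,0,0,0,0]]
  ]
}}

```text
time: 59.18
ee_pos: [0.5004, -0.0284, 0.0823]
eef_rot: [-0.707, -0.001, 0.0, 0.707]
ft_force: [-0.2, 0.7, -1.0]
width: 0.0517
```

```bash
python3 - <<'E'
from mdl import *
plan(.4995,-.0295,.0758,0)
E
```

```text
t 59.18 pos [ 0.5004 -0.0284  0.0823] w 0.0517 q [-0.8   0.25  0.87  1.98 -0.23  1.    0.18] F [-0.2  0.7 -1. ]
yaw now 0.11 rot needed (tool) [-0.0292  0.1062  0.0649]
shift, current axes [-0.0009  0.0065 -0.0011]   target axes [-0.0009  0.0065 -0.0011]
```

{"op": "arm_command", "data": {
  "targets": [
    [[-0.0008,0.003,-0.001,0,0,0],[0,0.002,0,0,0,0],[0,0.001,0,0,0,0],[0,0.0005,0,0,0,0],[0,0,0,0,0,0],[0,0,0,0,0,0]]
  ]
}}

```text
time: 59.68
ee_pos: [0.4991, -0.0295, 0.0755]
eef_rot: [-0.707, -0.0, 0.001, 0.707]
ft_force: [-4.1, 0.1, 5.5]
width: 0.0514
```

Contact made (slight upward force). Release, rise, retreat.

{"op": "arm_command", "data": {
  "targets": [
    [[0,0,0,0,0,0],[0,0,0,0,0,0],[0,0,0,0,0,0],[0,0,0,0,0,0],[0,0,0,0,0,0],[0,0,0,0,0,0],[0,0,0,0,0,0],[0,-0.015,0,0,0,0],[0,-0.035,0,0,0,0],[0,-0.035,0,0,0,0],[0,-0.035,0,0,0,0],[0,-0.035,0,0,0,0]]
  ],
  "hand": 1
}}

```text
time: 60.68
ee_pos: [0.4988, -0.03, 0.2318]
eef_rot: [-0.707, -0.0, 0.0, 0.707]
ft_force: [1.3, -0.3, -0.4]
width: 0.087
```

{"op": "arm_command", "data": {
  "targets": [
    [[0,-0.035,-0.01,0,0,0],[0,-0.03,-0.015,0,0,0],[0,-0.015,-0.01,0,0,0],[0,0,0,0,0,0],[0,0,0,0,0,0],[0,0,0,0,0,0]]
  ]
}}

```text
time: 61.18
ee_pos: [0.4988, -0.0639, 0.3091]
eef_rot: [-0.707, -0.0, 0.001, 0.707]
ft_force: [0.8, -0.4, 0.5]
width: 0.0866
```

```bash
python3 - <<'E'
from mdl import *
plan(.5,-.06,.32,0)
w=cam("wrist");draw(w,(.503,.1135),(.503,.040),(.4998,-.0295),None);show(w,"w25")
E
```

```text
t 61.18 pos [ 0.4988 -0.0639  0.3091] w 0.0866 q [-0.89 -0.01  0.94  1.67  0.01  1.48  0.05] F [ 0.8 -0.4  0.5]
yaw now 0.13 rot needed (tool) [-0.0102  0.1284 -0.0715]
shift, current axes [ 0.0012 -0.0109  0.0039]   target axes [ 0.0012 -0.0109  0.0039]
```

View pics/w25.png

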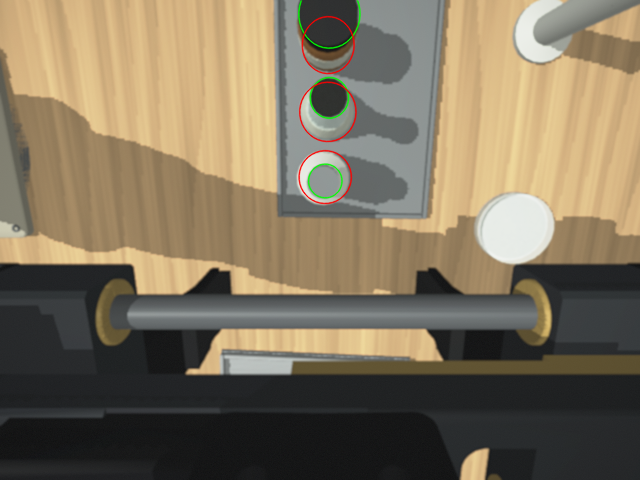

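```bash
python3 - <<'E'
from mdl import *
a=cv2.imread("pics/top0.png"); c=cam("top"); s=cam("scene")
d=np.abs(a.astype(int)-c["img"]).max(2)
for n,(u,v) in dict(cyl=(258,188),dish=(355,189)).items(): print(n,d[v-14:v+15,u-14:u+15].mean().round(2))
draw(c,(.503,.1135),(.503,.040),None,None,(.4898,.347));show(c,"t26",90,150,400,360,2.4);show(s,"s26",220,130,520,340,2.6)
E
```

```text
cyl 3.53
dish 29.32
```

View pics/t26.png

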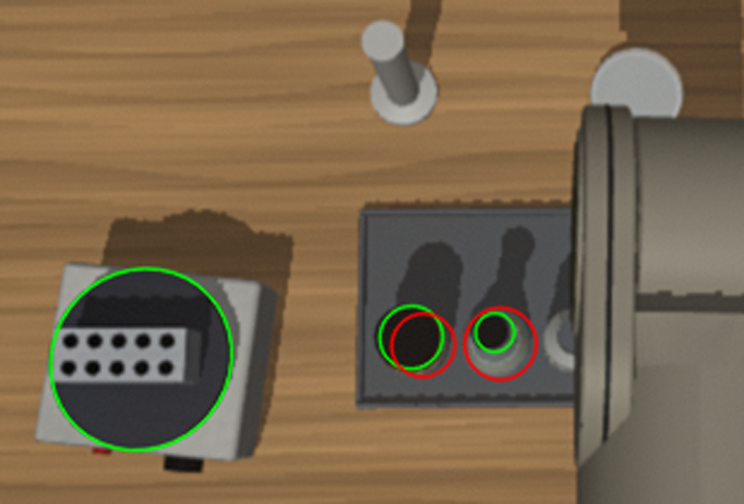

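View pics/s26.png

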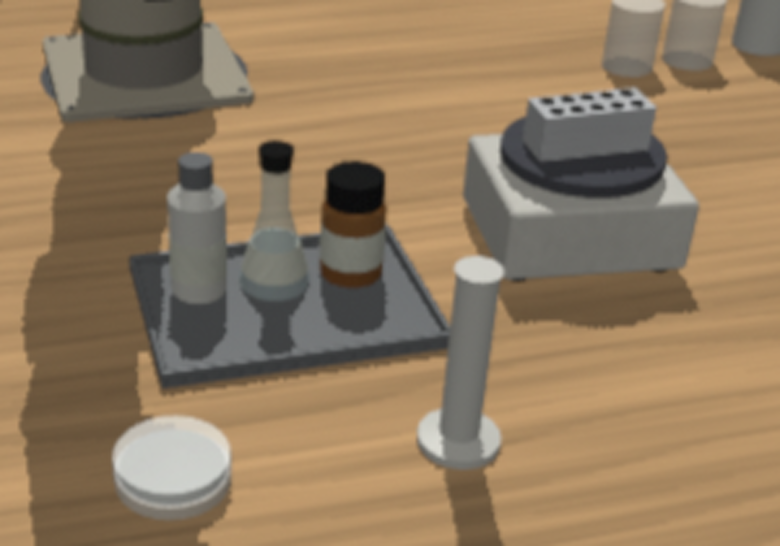

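```bash
python3 - <<'E'
from mdl import *
a=cv2.imread("pics/scene0.png"); s=cam("scene"); d=np.abs(a.astype(int)-s["img"]).max(2)
print("dish diff scene",d[293:328,263:310].mean(),"cyl",d[232:308,380:414].mean())
print(np.abs(readout.read_state()["joint_vel"]).max()); print(r.close_job())
E
```

```text
dish diff scene 6.770820668693009 cyl 11.265092879256965
0.006058538843832961
the job is handed in; nothing more can be done
None
```

I moved the bottle, flask and jar to the steel side tray, set the vial block on the hot plate, and put the three containers back. I then opened the gripper, raised it clear and handed the job in at about 61 s of the 147 s allowed.

- **Containers:** In the last wrist, scene and top pictures all three stand upright. Their outlines match their starting positions to within about 1–2 mm.
- **Block:** It lies flat, and by the wrist-picture overlay taken just after release it is within about 2 mm of the middle of the round top.
- **Forces:** The highest wrist force I read at the end of any move was about 7 N, though I did not see values during the moves.
- **Measuring cylinder and dishes:** Both look to be where they started. The before/after top-picture difference was small for the cylinder (3.5). It was large for the dishes (29), because the arm partly covers and shades them there. The scene pictures differed by 6.8 for the dishes and 11.3 for the cylinder. I put those down to changed shadows and the different background, and saw no shift by eye.

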